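# Gauge the bore of a plaster mould

### The job

Swing the mould's hinged cover right over until it lies on its stop, easing it down rather than letting it fall, and leave it open; then take the depth rod with the square handle from the rack and slide it gently, without dropping it, into the bore of the mould until it stands on the bottom, and let go. Then slide the pointer of the height gauge to exactly the height of the top of the standing rod, so that the length sticking out can be read off, and leave it there. Leave the bowls, beaker, jar, brush and stick where they are.

Things in the scene. Friction and masses are not known exactly. Their poses are not given: they have to be found in the camera images.
- mould: White plaster mould block in a thin plywood case, fixed to the table: 96 (x) x 104 (y) x 105 mm high. Origin at the centre of its underside. In the middle of its top is one upright round blind bore, 24 mm wide, with a 2 mm chamfer at its mouth; its depth is not known and lies between 50 and 95 mm. The cover is hinged along the top edge at the block's -x side.
- bore (a point): Centre of the bore's mouth, level with the mould's top face, 105 mm above the table. Axes as the mould's; z points up, out of the bore.
- cover_hinge (a point): Middle of the hinge line of the cover, 107 mm above the table, 50 mm to the mould's -x side of the bore; the hinge line runs along the mould's y axis. Its axes are the mould's.
- cover (a joint): Angle of the cover about its hinge, rad. 0 = lying shut over the bore; it swings up from the mould's +x side and over to the -x side; pi/2 = upright; 2.2 = lying on its stop (two steel prongs on the -x side). The hinge is free-running: the plywood cover (100 x 104 x 8 mm, 0.25 kg) falls shut below upright and falls onto the stop beyond it.
- cover_handle (a point): Middle of the cover's handle: a round steel bar 12 mm thick and 84 mm long, parallel to the hinge line, carried on two 10 mm wide side arms (at its ends) 40 mm clear of the cover's free edge. Bar centre 140 mm from the hinge line and 4 mm above the cover's lower face, so with the cover shut it is 111 mm above the table. It can turn in the fingers while held. Site axes turn with the cover.
- rack: Fixed wooden block 200 (x) x 60 (y) x 50 mm high, origin at the centre of its underside, with three upright 22 mm holes, 40 mm deep, in a row along its x axis at -65, 0 and +65 mm. The depth rod, a flat brush (160 mm long) and a plain tapered stick (152 mm long) stand in them, in any order.
- rod: The depth rod: straight wooden rod, 180 mm long: round, 20 mm thick, its foot bevelled to 12 mm over the last 9 mm; the upper 60 mm is a square 24 x 24 mm handle (faces square to its x and y axes) with a flat top (brush and stick have none). 0.07 kg. Origin: centre of its foot, z towards the handle. It starts loose in a rack hole, foot 10 mm above the table.
- rod_top (a point): Centre of the flat top face of the depth rod's handle, 180 mm from its foot.
- gauge: Height gauge, fixed to the table: wooden base 130 (x) x 70 (y) x 22 mm, origin at the centre of its underside; an upright post, 14 mm thick and reaching 270 mm above the table, at +45 mm along its x axis, and a flat upright scale, 20 mm wide and 237 mm tall, beside it, 30 mm to its +y side and 10 mm farther along x. On the post slides a dark wooden carriage (34 x 34 x 36 mm) with a level arm pointing along the gauge's -x.
- slide (a joint): Height of the carriage with its arm and pointer above its lowest place, m, 0 to 0.155. Stiff slide (about 5 N of friction): it stays where it is left, at any height.
- pointer_grip (a point): Point on the axis of the gauge's level arm, 80 mm from the post towards the tip; the arm here is 12 mm wide (gauge's y) and 14 mm high, this point is at mid height. 93 mm above the table at slide = 0. Axes as the gauge's.
- pointer (a point): Upper edge of the thin steel pointer at the tip of the arm, 53 mm beyond pointer_grip and 7 mm higher; 100 mm above the table at slide = 0. Axes as the gauge's.
- bowl_a: Bystander, loose: terracotta bowl, 90 mm across, 45 mm high. Origin under its centre.
- beaker: Bystander, loose: terracotta beaker, 64 mm across, 60 mm high. Origin under its centre.
- bowl_b: Bystander, loose: terracotta bowl, 100 mm across, 50 mm high. Origin under its centre.
- bowl_c: Bystander, loose: terracotta bowl, 84 mm across, 48 mm high. Origin under its centre.
- jar: Bystander, loose: closed clear jar, 70 mm across, 90 mm high. Origin under its centre.
- brush: Bystander, standing loosely in a rack hole: flat brush, 160 mm long, bristles up, handle 20 mm thick. Origin at the centre of its foot.
- stick: Bystander, standing loosely in a rack hole: tapered stick, 152 mm long, point up, handle 20 mm thick. Origin at the centre of its foot.
Not all that is in view belongs to the job. What is shaped like the rod but blue is not meant.

How it is judged:
By the outcome, as a careful person would: the job done as asked, in the order asked, and still so for the second after the job is handed in, with the robot touching nothing.
It also fails if it takes over 72 s, if anything falls off the work surface, if the arm or the gripper's body presses on something with over 40 N, if the wrist force passes 120 N, or if a joint passes its speed limit or range.

### The arm

A 6-joint arm with a two-finger parallel gripper is mounted at the origin on the work surface. World frame = base frame: x ahead of the robot, y to its left, z up, the work surface at z = 0. Lengths are in m, angles in rad, forces in N, time in s.
With the tool pointing down it reaches from about 0.375 to 0.975 m from the base axis. Payload 3.8 kg.
Tool frame: the origin (TCP) lies at the very end of the fingers, on their centre line; the grasp point (between the pads) lies 19 mm behind it; z points along the fingers, y is the direction in which the jaws open and shut (so a half turn about z gives the same grasp; the last joint's range is limited). The gripper opens to 85 mm and grips with 20 to 120 N. Pads are 22 mm wide; open, the fingers measure 114 mm over their backs; the gripper's body (76 mm by 85 mm) begins 54 mm behind the grasp point. The pads swing forward as they close: fully open they stand 13 mm farther back than shut.
Start: joints at [-1.266, 0.264, 1.604, -0, 1.274, -0.037], TCP at [0.226, -0.636, 0.231] pointing down, gripper open.
Joint ranges: [-2.63, 2.63], [-0.94, 2.18], [0.31, 2.57], [-1.31, 4.45], [0, 2.66], [-2.55, 2.55]. Speed limits (rad/s): [2.57, 2.57, 3.14, 3.14, 3.14, 3.14].

### API

Orientations are given as a rotation vector (axis times angle).
In Python, from station import * gives the robot as it stands.
- The arm moves only by the shell command python3 -m handwheel 'ROWS' [OPENING] [FORCE]. ROWS is JSON, a list of rows, each an object of numbers: "dx", "dy", "dz": the shift along the tool's x, y, z in m; "yaw": the turn about the tool's z in rad. A call has 1 to 5 rows; each row is the pose to reach, as a shift and turn from the pose commanded when the call began, along the tool's axes at that moment; what a row does not reach only later rows make up. A row lasts 1/12 s, in which the tool goes at most 41.7 mm and 7.16 degrees, less where a joint would pass 70% of its speed; a pose out of reach is approached as far as the arm can. A call with a gripper value outside its range is refused whole. OPENING is the opening, from 0 (shut) to 1 (fully open), set as the call begins (- or left out, the last holds). The fingers move at their own pace and stop on an object; FORCE is the grip in N (left out, the last holds). Time passes only in rows, so rows that repeat a pose let the fingers close. It gives the time, the measured TCP pose, the force and the opening at its end, in the units of the state.
- read_state(): the state, without advancing time (a new reading comes with each control period).
- get_image(name): name is "scene" or "top" or "wrist"; returns the picture (420x560x3 uint8, red, green, blue); there is no depth.
- camera_model(name): a dict with "fx", "fy", "cx", "cy" (pixels), "k1" (the pictures are not rectified: a ray, as slopes to the right and down, at radius r is drawn at 1 + k1 r^2 times it, then the intrinsics apply), "eye" and "attitude" of the camera in the world; the wrist camera has in their place "hand_eye" (4x4, takes a point from camera to tool coordinates, whose origin is the TCP and whose axes are the flange's). Camera axes: x right, y down, z forward; pixel columns grow to the right and rows downward; lengths in m; the calibration is good to about 2 mm. A picture is of the moment at which its call begins: read the wrist's pose just before it. camera_model takes no time and is no camera call.
- finish_job(): hands the job in, once; it reports no verdict.
The state is a dict: "clock": time; "q": joint angles; "joint_velocities": joint speeds; "joint_torque": joint torques, N m; "eef_pos": TCP position; "tool_rot": TCP orientation; "contact_force": force on the tool from outside, world axes, zero at the start; "moment": the same for the moment, N m; "finger_gap": finger opening in m.
Only numpy, scipy, OpenCV 4.12 (cv2) and the standard library are available. Lean on these libraries where they do the work, as an engineer would, in place of code of your own. Each camera call takes 0.05 s, during which the arm holds its last target.

## Working session

There is one attempt and no reset: what is moved stays moved. The work goes in short steps, Python scripts to look and compute and a shell command to move; the robot and the scene stay as the last step left them, time stands still between calls to the robot, and variables do not carry over. Pictures are saved under pics/ and viewed, and the job is handed in when it is done.

```bash
ls -la; mkdir -p pics
python3 - <<'E'
from station import *
import cv2
s=read_state();print(s)
for n in("scene","top","wrist"):
    print(n,camera_model(n))
    im=get_image(n);cv2.imwrite(f"pics/{n}0.png",im[:,:,::-1])
E
```

```text
total 12
drwxr-xr-x  3 agent agent 4096 Dec  7 02:42 .
drwxr-xr-x 23 root  root  4096 Dec  7 02:42 ..
drwxr-xr-x  2 agent agent 4096 Dec  7 02:42 pics
{'clock': 0.0, 'q': array([-1.26591267e+00,  2.64786793e-01,  1.60544042e+00, -3.38976730e-05,
        1.27369903e+00, -3.68991903e-02]), 'joint_velocities': array([-0.00019092, -0.0009596 , -0.00136846, -0.00023088,  0.00015309,
       -0.00035771]), 'joint_torque': array([ 1.61177035e-03, -5.15105081e+01, -3.67315793e+01,  2.66331808e-04,
        1.26299678e-02,  1.68895202e-06]), 'eef_pos': array([ 0.22599602, -0.63523013,  0.22990351]), 'tool_rot': array([-3.09355341e+00, -5.33884774e-01,  5.39735815e-04]), 'contact_force': array([-0.57025944, -0.57448988, -0.09985907]), 'moment': array([-0.01052318, -0.03304464, -0.02477842]), 'finger_gap': 0.08544058472117448}
scene {'fx': 403.1069629659871, 'fy': 403.1069629659871, 'cx': 277.5594126517057, 'cy': 209.2992132393452, 'k1': 0.01851759616234284, 'eye': array([1.25221175, 0.5567412 , 0.74872929]), 'attitude': array([-1.10994644, -2.21176586,  1.17082338])}
top {'fx': 434.61130240523687, 'fy': 434.61130240523687, 'cx': 273.3262477683966, 'cy': 199.77462800015888, 'k1': 0.008414856846956026, 'eye': array([ 4.31332551e-01, -3.28089598e-04,  1.09834613e+00]), 'attitude': array([-2.13824309,  2.15972974, -0.08110184])}
wrist {'fx': 364.07957066111027, 'fy': 364.07957066111027, 'cx': 281.40883376375365, 'cy': 210.14166105067173, 'k1': -0.03489559768766585, 'hand_eye': array([[ 9.71405470e-04, -9.61536247e-01, -2.74676357e-01,
         6.92794951e-02],
       [ 9.99998971e-01,  6.44088036e-04,  1.28183758e-03,
         2.62058352e-04],
       [-1.05561754e-03, -2.74677320e-01,  9.61535884e-01,
        -1.42553332e-01],
       [ 0.00000000e+00,  0.00000000e+00,  0.00000000e+00,
         1.00000000e+00]])}
```

View pics/scene0.png

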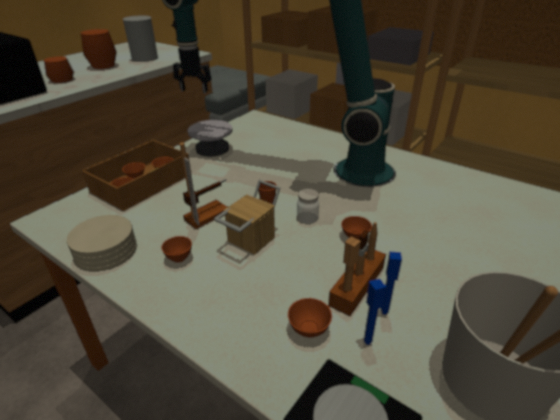

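View pics/top0.png

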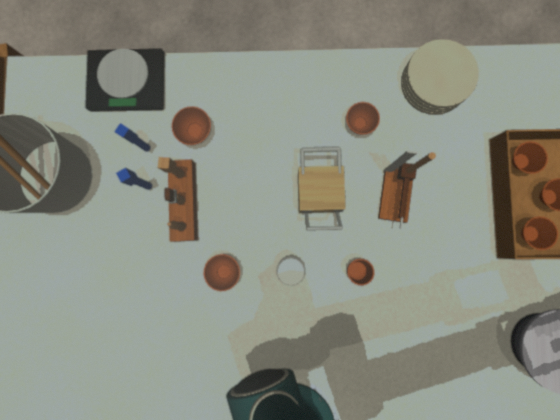

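View pics/wrist0.png

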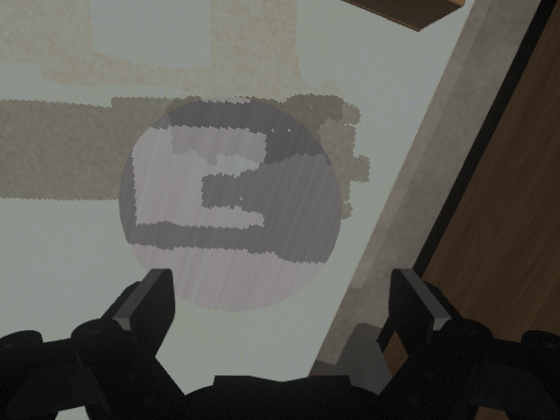

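```bash
cat > h.py <<'E'
from station import *
import numpy as np, cv2
from scipy.spatial.transform import Rotation as R
def cam(n,s=None):
    m=camera_model(n)
    if n=="wrist":
        T=np.eye(4);T[:3,:3]=R.from_rotvec(s["tool_rot"]).as_matrix();T[:3,3]=s["eef_pos"];T=T@m["hand_eye"]
        return m,T[:3,:3],T[:3,3]
    return m,R.from_rotvec(m["attitude"]).as_matrix(),np.array(m["eye"])
def ray(c,u,v):
    m,Rm,e=c
    a=np.array([(u-m["cx"])/m["fx"],(v-m["cy"])/m["fy"]]);b=a.copy()
    for _ in range(20): b=a/(1+m["k1"]*(b@b))
    d=Rm@np.array([b[0],b[1],1]);return e,d/np.linalg.norm(d)
def onz(c,u,v,z):
    e,d=ray(c,u,v);return e+d*(z-e[2])/d[2]
def proj(c,P):
    m,Rm,e=c
    p=Rm.T@(np.asarray(P,float)-e);b=p[:2]/p[2];b=b*(1+m["k1"]*(b@b))
    return np.array([m["fx"]*b[0]+m["cx"],m["fy"]*b[1]+m["cy"]])
def tri(rs):
    A=np.zeros((3,3));B=np.zeros(3)
    for e,d in rs:
        M=np.eye(3)-np.outer(d,d);A+=M;B+=M@e
    p=np.linalg.solve(A,B);return p,[np.linalg.norm((np.eye(3)-np.outer(d,d))@(p-e)) for e,d in rs]
def snap(n,f):
    s=read_state();im=get_image(n)[:,:,::-1].copy();cv2.imwrite(f"pics/{f}.png",im);return s,im,cam(n,s)
def crop(im,x0,x1,y0,y1,k,f):
    cv2.imwrite(f"pics/{f}.png",cv2.resize(im[y0:y1,x0:x1],None,fx=k,fy=k,interpolation=cv2.INTER_CUBIC))
E
python3 - <<'E'
from h import *
t=cv2.imread("pics/top0.png");s=cv2.imread("pics/scene0.png")
crop(t,280,440,130,250,5,"c1");crop(t,110,240,90,250,3.6,"c2")
crop(s,160,320,130,270,4.2,"c3");crop(s,280,420,210,350,4.2,"c4")
E
```

```text
(no output)
```

View pics/c1.png

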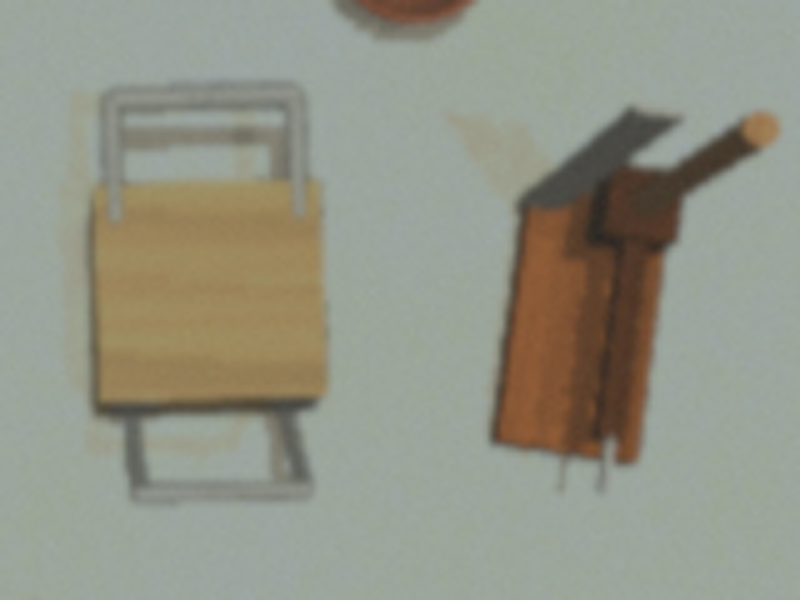

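View pics/c2.png

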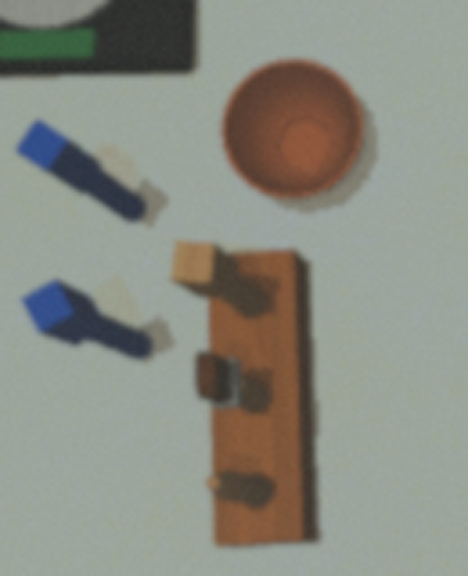

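View pics/c3.png

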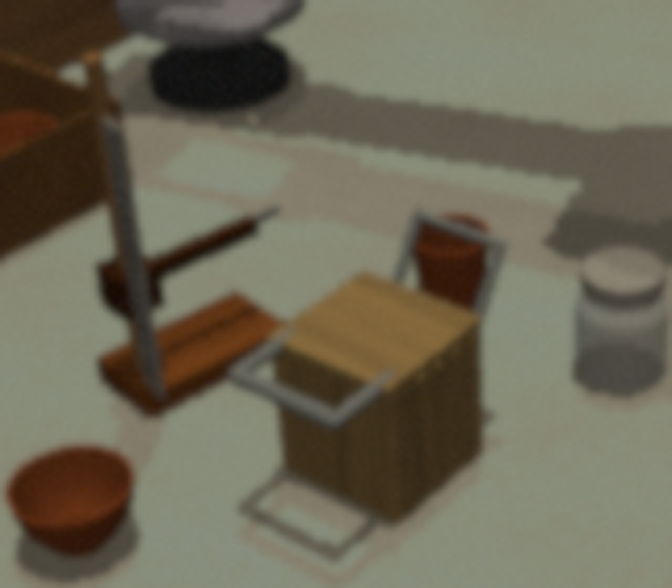

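View pics/c4.png

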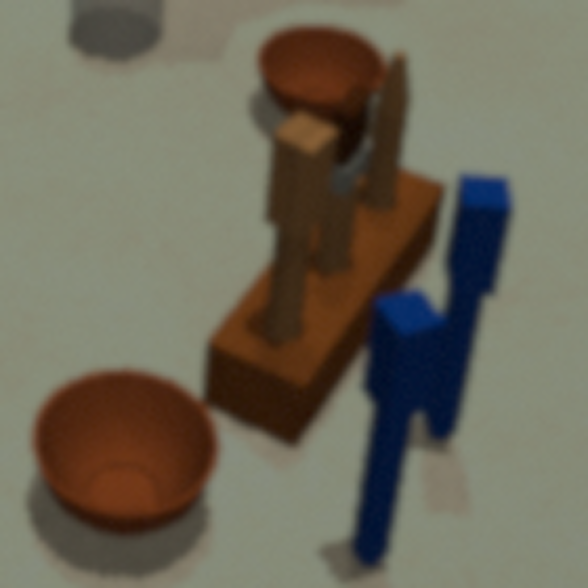

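Run:
```python
from h import *
t=cam("top");s=cam("scene")
f=lambda x,y:(280+x/5-.4,130+y/5-.4)
np.set_printoptions(precision=4,suppress=True)
print("cover corners")
for p in [(94,184),(322,181),(327,398),(100,404)]: print(onz(t,*f(*p),.115))
print("bar");
for p in [(104,95),(300,95)]: print(onz(t,*f(*p),.111))
print("rod",onz(t,163.5,162.5,.19))
print("ptr",tri([ray(t,*f(603,490)),ray(s,225.3,179.3)]))
print("gauge base corners")
for p in [(522,205),(495,441),(635,462),(662,250)]: print(onz(t,*f(*p),.022))
print("posttop",onz(t,*f(761,127),.27))
print("stop",[onz(t,*f(*p),.17) for p in [(135,492),(310,490)]])
for n,u,v,z in [("rodtop scene",280+307/4.2,210+131/4.2,.19)]: print(n,onz(s,u,v,z))
for n,u,v,z in [("bowl363",363,119,.05),("beaker",360,271,.06),("jar",291,270,.09),("bowl222",222,271,.05),("bowl192",191,126,.05)]: print(n,onz(t,u,v,z))
print("rack",[onz(t,110+a/3.6,90+b/3.6,.05) for a,b in [(212,252),(298,250),(302,540),(216,545)]])
```

```text
cover corners
[ 0.6158 -0.0254  0.115 ]
[ 0.6156 -0.1294  0.115 ]
[ 0.5162 -0.1291  0.115 ]
[ 0.5146 -0.0267  0.115 ]
bar
[ 0.6582 -0.0308  0.111 ]
[ 0.6567 -0.1209  0.111 ]
rod [0.6144 0.2648 0.19  ]
ptr (array([ 0.474 , -0.2544,  0.1003]), [np.float64(0.00015934033670618147), np.float64(0.00015934033670620993)])
gauge base corners
[ 0.6195 -0.2403  0.022 ]
[ 0.5021 -0.2229  0.022 ]
[ 0.4911 -0.2906  0.022 ]
[ 0.5959 -0.3081  0.022 ]
posttop [ 0.6051 -0.2766  0.27  ]
stop [array([ 0.4722, -0.0396,  0.17  ]), array([ 0.4723, -0.1137,  0.17  ])]
rodtop scene [0.6138 0.2685 0.19  ]
bowl363 [ 0.7439 -0.1874  0.05  ]
beaker [ 0.3751 -0.1675  0.06  ]
jar [ 0.3799 -0.0057  0.09  ]
bowl222 [0.3766 0.1592 0.05  ]
bowl192 [0.7339 0.2384 0.05  ]
rack [array([0.6487, 0.2924, 0.05  ]), array([0.6492, 0.233 , 0.05  ]), array([0.4511, 0.2278, 0.05  ]), array([0.4483, 0.286 , 0.05  ])]
```

```bash
cat >> h.py <<'E'
def to(x,y,z,ya=None):
    s=read_state();M=R.from_rotvec(s["tool_rot"]).as_matrix()
    d=M.T@(np.array([x,y,z])-s["eef_pos"])
    cur=np.arctan2(M[1,1],M[0,1]); yaw=0 if ya is None else -((ya-cur+np.pi)%(2*np.pi)-np.pi)
    print("dx %.4f dy %.4f dz %.4f yaw %.3f"%(*d,yaw),"| cur yaw %.3f tilt"%cur,M[:,2].round(4),"q6 %.2f"%s["q"][5])
def st():
    s=read_state();M=R.from_rotvec(s["tool_rot"]).as_matrix()
    print("t %.2f"%s["clock"],s["eef_pos"].round(4),"yaw %.3f"%np.arctan2(M[1,1],M[0,1]),"F",s["contact_force"].round(1),"gap %.4f"%s["finger_gap"])
E
python3 -c "
from h import *
to(.45,-.40,.38,0)
to(.6565,-.076,.25,0)"
```

```text
dx 0.2899 dy -0.1470 dz -0.1495 yaw -1.229 | cur yaw -1.229 tilt [-5.0e-04  1.8e-03 -1.0e+00] q6 -0.04
dx 0.5930 dy -0.3828 dz -0.0190 yaw -1.229 | cur yaw -1.229 tilt [-5.0e-04  1.8e-03 -1.0e+00] q6 -0.04
```

```bash
python3 -m handwheel '[{"dx":0.03,"dy":-0.01,"dz":-0.04,"yaw":-0.125},{"dx":0.06,"dy":-0.02,"dz":-0.07,"yaw":-0.25},{"dx":0.09,"dy":-0.03,"dz":-0.1,"yaw":-0.375},{"dx":0.13,"dy":-0.05,"dz":-0.12,"yaw":-0.5},{"dx":0.17,"dy":-0.07,"dz":-0.13,"yaw":-0.62}]' 0.36 40 && python3 -c "
from h import *
to(.62,-.12,.36,0)"
```

```text
clock: 0.57
eef_pos: [0.3483, -0.5293, 0.3575]
tool_rot: [2.778, 1.458, 0.0]
contact_force: [0.4, -1.3, 0.3]
finger_gap: 0.0311
dx 0.4912 dy -0.0090 dz -0.0034 yaw -0.604 | cur yaw -0.604 tilt [ 0.002  -0.0038 -1.    ] q6 -0.42
```

```bash
python3 -m handwheel '[{"dx":0.5,"dy":-0.009,"yaw":-0.62},{"dx":0.5,"dy":-0.009,"yaw":-0.62},{"dx":0.5,"dy":-0.009,"yaw":-0.62},{"dx":0.5,"dy":-0.009,"yaw":-0.62},{"dx":0.5,"dy":-0.009,"yaw":-0.62}]' && python3 -c "
from h import *
to(.6565,-.076,.25,0)"
```

```text
schema error: expected keys dx, dy, dz, yaw
```

```bash
python3 -m handwheel '[{"dx":0.5,"dy":-0.009,"dz":0,"yaw":-0.62},{"dx":0.5,"dy":-0.009,"dz":0,"yaw":-0.62},{"dx":0.5,"dy":-0.009,"dz":0,"yaw":-0.62},{"dx":0.5,"dy":-0.009,"dz":0,"yaw":-0.62},{"dx":0.5,"dy":-0.009,"dz":0,"yaw":-0.62}]' && python3 -c "
from h import *
to(.6565,-.076,.25,0)"
```

```text
clock: 0.98
eef_pos: [0.464, -0.3541, 0.3541]
tool_rot: [-2.202, -2.24, -0.0]
contact_force: [0.1, -0.8, -0.3]
finger_gap: 0.0307
dx 0.2748 dy 0.1971 dz 0.1041 yaw 0.017 | cur yaw 0.017 tilt [-1.e-04  2.e-04 -1.e+00] q6 -0.71
```

```bash
python3 -m handwheel '[{"dx":0.275,"dy":0.197,"dz":0,"yaw":0.017},{"dx":0.275,"dy":0.197,"dz":0,"yaw":0.017},{"dx":0.275,"dy":0.197,"dz":0,"yaw":0.017},{"dx":0.275,"dy":0.197,"dz":0.05,"yaw":0.017},{"dx":0.275,"dy":0.197,"dz":0.1,"yaw":0.017}]' && python3 -m handwheel '[{"dx":0.11,"dy":0.05,"dz":0.05,"yaw":0},{"dx":0.11,"dy":0.05,"dz":0.05,"yaw":0},{"dx":0.11,"dy":0.05,"dz":0.05,"yaw":0}]' && python3 -c "
from h import *
to(.6565,-.076,.25,0)"
```

```text
clock: 1.4
eef_pos: [0.582, -0.1883, 0.3283]
tool_rot: [2.224, 2.212, 0.004]
contact_force: [0.3, 0.0, 0.1]
finger_gap: 0.0307
clock: 1.65
eef_pos: [0.6283, -0.0834, 0.2765]
tool_rot: [-2.228, -2.215, 0.001]
contact_force: [1.3, -0.5, -0.5]
finger_gap: 0.0305
dx 0.0075 dy 0.0282 dz 0.0265 yaw -0.006 | cur yaw -0.006 tilt [-6.e-04  0.e+00 -1.e+00] q6 -0.17
```

```bash
python3 -m handwheel '[{"dx":0.005,"dy":0.02,"dz":0.02,"yaw":0},{"dx":0.005,"dy":0.02,"dz":0.02,"yaw":0},{"dx":0.005,"dy":0.02,"dz":0.02,"yaw":0},{"dx":0.005,"dy":0.02,"dz":0.02,"yaw":0}]'
python3 - <<'E'
from h import *
to(.6565,-.076,.25,0)
s,im,c=snap("wrist","w1")
for P in [(.6565,-.076,.111),(.5655,-.0777,.115)]: print(proj(c,P))
E
```

```text
clock: 1.98
eef_pos: [0.6476, -0.0808, 0.2576]
tool_rot: [-2.228, -2.214, 0.001]
contact_force: [0.0, -0.9, 0.4]
finger_gap: 0.0309
dx 0.0048 dy 0.0088 dz 0.0076 yaw -0.006 | cur yaw -0.006 tilt [-1.e-03 -3.e-04 -1.e+00] q6 -0.16
[292.61081912 188.26365292]
[179.78298157 192.004857  ]
```

View pics/w1.png

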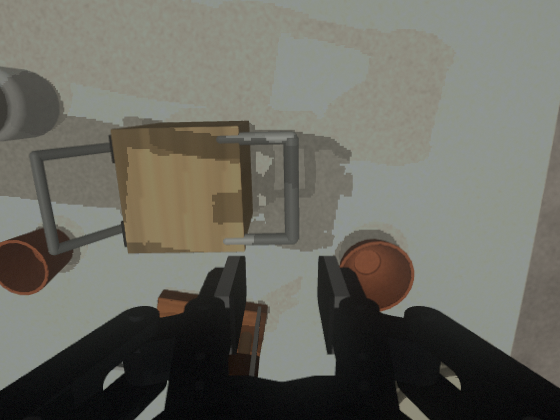

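Run:
```python
from h import *
c=cam("wrist",read_state())
im=cv2.imread("pics/w1.png");crop(im,100,330,100,270,3,"w1c")
for p in [(291.5,136),(292,240)]: print(onz(c,*p,.111))
for p in [(112,129),(249,122),(251,242),(128,253)]: print(onz(c,*p,.115))
to(.6565,-.076,.25,0)
```

```text
[ 0.65606283 -0.03479366  0.111     ]
[ 0.65663624 -0.12170128  0.111     ]
[ 0.51687113 -0.02787167  0.115     ]
[ 0.62337502 -0.02369504  0.115     ]
[ 0.62211557 -0.12176928  0.115     ]
[ 0.5168807 -0.1312983  0.115    ]
dx 0.0053 dy 0.0086 dz 0.0086 yaw -0.007 | cur yaw -0.007 tilt [ 7.e-04 -5.e-04 -1.e+00] q6 -0.16
```

View pics/w1c.png

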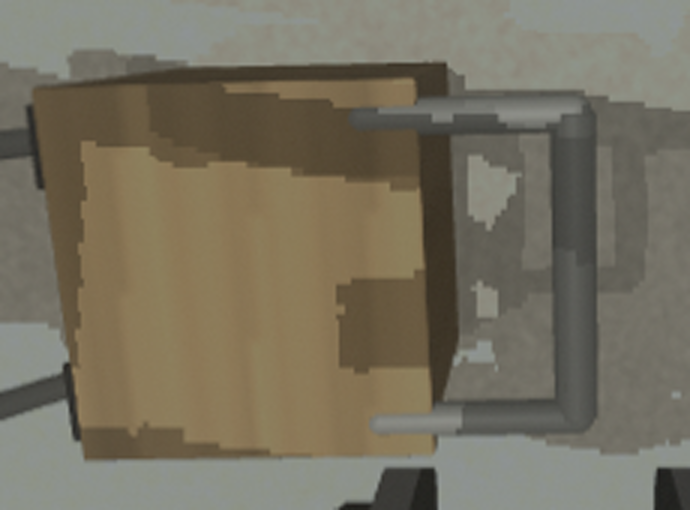

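```bash
python3 -m handwheel '[{"dx":0.003,"dy":0.009,"dz":0.03,"yaw":-0.007},{"dx":0.003,"dy":0.009,"dz":0.06,"yaw":-0.007},{"dx":0.003,"dy":0.009,"dz":0.09,"yaw":-0.007},{"dx":0.003,"dy":0.009,"dz":0.11,"yaw":-0.007},{"dx":0.003,"dy":0.009,"dz":0.11,"yaw":-0.007}]'
python3 - <<'E'
from h import *
to(.6565,-.078,.092,0)
s,im,c=snap("wrist","w2")
for P in [(.6565,-.078,.111)]: print(proj(c,P))
E
```

```text
clock: 2.45
eef_pos: [0.6533, -0.0783, 0.1434]
tool_rot: [-2.218, -2.216, 0.007]
contact_force: [-0.6, 0.1, -0.7]
finger_gap: 0.031
dx 0.0003 dy 0.0036 dz 0.0514 yaw -0.001 | cur yaw -0.001 tilt [-0.0076  0.0011 -1.    ] q6 -0.16
[288.41145438 245.30211372]
```

View pics/w2.png

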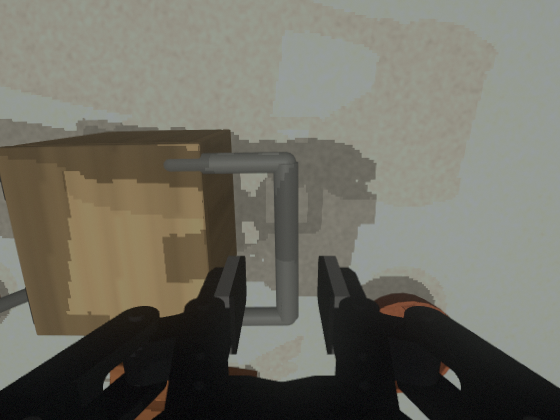

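```bash
python3 -m handwheel '[{"dx":0,"dy":0.002,"dz":0.02,"yaw":0},{"dx":0,"dy":0.002,"dz":0.04,"yaw":0},{"dx":0,"dy":0.002,"dz":0.048,"yaw":0},{"dx":0,"dy":0.002,"dz":0.048,"yaw":0},{"dx":0,"dy":0.002,"dz":0.048,"yaw":0}]'
python3 - <<'E'
from h import *
to(.6565,-.078,.092,0);st()
E
```

```text
clock: 2.92
eef_pos: [0.6598, -0.078, 0.1015]
tool_rot: [2.22, 2.221, 0.002]
contact_force: [0.5, -0.2, 0.3]
finger_gap: 0.0308
dx -0.0000 dy -0.0033 dz 0.0095 yaw 0.000 | cur yaw 0.000 tilt [ 1.8e-03 -3.0e-04 -1.0e+00] q6 -0.16
t 2.92 [ 0.6598 -0.078   0.1015] yaw 0.000 F [ 0.5 -0.2  0.3] gap 0.0308
```

```bash
python3 -m handwheel '[{"dx":0,"dy":-0.002,"dz":0.008,"yaw":0},{"dx":0,"dy":-0.002,"dz":0.008,"yaw":0},{"dx":0,"dy":-0.002,"dz":0.008,"yaw":0}]'
python3 - <<'E'
from h import *
to(.6565,-.078,.092,0);st()
E
```

```text
clock: 3.17
eef_pos: [0.6571, -0.0775, 0.0922]
tool_rot: [2.22, 2.222, 0.0]
contact_force: [-0.1, 0.5, 0.5]
finger_gap: 0.0311
dx -0.0005 dy -0.0006 dz 0.0002 yaw 0.001 | cur yaw 0.001 tilt [ 4.e-04 -1.e-04 -1.e+00] q6 -0.16
t 3.17 [ 0.6571 -0.0775  0.0922] yaw 0.001 F [-0.1  0.5  0.5] gap 0.0311
```

```bash
python3 -m handwheel '[{"dx":0,"dy":0,"dz":0,"yaw":0},{"dx":0,"dy":0,"dz":0,"yaw":0},{"dx":0,"dy":0,"dz":0,"yaw":0},{"dx":0,"dy":0,"dz":0,"yaw":0},{"dx":0,"dy":0,"dz":0,"yaw":0}]' 0 40
python3 - <<'E'
from h import *
st()
H=np.array([.6571-.14,.107])
# offset: grasp 19mm above tcp; start bar x=.6571,z=.111
for th in np.arange(0,2.25,.1).tolist()+[2.2]:
    x=.140*np.cos(th)-.004*np.sin(th);z=.140*np.sin(th)+.004*np.cos(th)
    print("%.2f dy %.4f dz %.4f"%(th,x-.140,-(z-.004)))
E
```

```text
clock: 3.58
eef_pos: [0.6554, -0.0774, 0.0923]
tool_rot: [-2.218, -2.221, 0.004]
contact_force: [-6.2, 0.2, 5.0]
finger_gap: 0.0108
t 3.58 [ 0.6554 -0.0774  0.0923] yaw 0.002 F [-6.2  0.2  5. ] gap 0.0108
0.00 dy 0.0000 dz -0.0000
0.10 dy -0.0011 dz -0.0140
0.20 dy -0.0036 dz -0.0277
0.30 dy -0.0074 dz -0.0412
0.40 dy -0.0126 dz -0.0542
0.50 dy -0.0191 dz -0.0666
0.60 dy -0.0267 dz -0.0784
0.70 dy -0.0355 dz -0.0892
0.80 dy -0.0453 dz -0.0992
0.90 dy -0.0561 dz -0.1082
1.00 dy -0.0677 dz -0.1160
1.10 dy -0.0801 dz -0.1226
1.20 dy -0.0930 dz -0.1279
1.30 dy -0.1064 dz -0.1320
1.40 dy -0.1201 dz -0.1346
1.50 dy -0.1341 dz -0.1359
1.60 dy -0.1481 dz -0.1358
1.70 dy -0.1620 dz -0.1343
1.80 dy -0.1757 dz -0.1314
1.90 dy -0.1890 dz -0.1272
2.00 dy -0.2019 dz -0.1216
2.10 dy -0.2141 dz -0.1148
2.20 dy -0.2256 dz -0.1068
2.20 dy -0.2256 dz -0.1068
```

```bash
python3 -m handwheel '[{"dx":0,"dy":-0.0025,"dz":-0.014,"yaw":0},{"dx":0,"dy":-0.005,"dz":-0.0277,"yaw":0},{"dx":0,"dy":-0.009,"dz":-0.0412,"yaw":0},{"dx":0,"dy":-0.014,"dz":-0.0542,"yaw":0},{"dx":0,"dy":-0.0205,"dz":-0.0666,"yaw":0}]'
python3 - <<'E'
from h import *
st()
E
```

```text
clock: 4.0
eef_pos: [0.637, -0.0776, 0.1604]
tool_rot: [2.219, 2.221, 0.002]
contact_force: [3.0, -0.7, -1.9]
finger_gap: 0.0106
t 4.00 [ 0.637  -0.0776  0.1604] yaw 0.001 F [ 3.  -0.7 -1.9] gap 0.0106
```

```bash
python3 -m handwheel '[{"dx":0,"dy":-0.0076,"dz":-0.0118,"yaw":0},{"dx":0,"dy":-0.0164,"dz":-0.0226,"yaw":0},{"dx":0,"dy":-0.0262,"dz":-0.0326,"yaw":0},{"dx":0,"dy":-0.037,"dz":-0.0416,"yaw":0},{"dx":0,"dy":-0.0486,"dz":-0.0494,"yaw":0}]' && python3 -m handwheel '[{"dx":0,"dy":-0.0124,"dz":-0.0066,"yaw":0},{"dx":0,"dy":-0.0253,"dz":-0.0119,"yaw":0},{"dx":0,"dy":-0.0387,"dz":-0.016,"yaw":0},{"dx":0,"dy":-0.0524,"dz":-0.0186,"yaw":0},{"dx":0,"dy":-0.0664,"dz":-0.0199,"yaw":0}]'
```

```text
clock: 4.42
eef_pos: [0.5902, -0.0783, 0.2119]
tool_rot: [2.215, 2.217, 0.008]
contact_force: [6.9, -3.0, 7.2]
finger_gap: 0.0104
clock: 4.83
eef_pos: [0.5232, -0.0791, 0.2324]
tool_rot: [2.214, 2.217, 0.006]
contact_force: [2.5, -5.3, 8.2]
finger_gap: 0.0103
```

```bash
python3 -m handwheel '[{"dx":0,"dy":-0.014,"dz":0.0001,"yaw":0},{"dx":0,"dy":-0.0279,"dz":0.0016,"yaw":0},{"dx":0,"dy":-0.0416,"dz":0.0045,"yaw":0},{"dx":0,"dy":-0.0549,"dz":0.0087,"yaw":0},{"dx":0,"dy":-0.0678,"dz":0.0143,"yaw":0}]' && python3 -m handwheel '[{"dx":0,"dy":-0.0062,"dz":0.0033,"yaw":0},{"dx":0,"dy":-0.0122,"dz":0.0068,"yaw":0},{"dx":0,"dy":-0.018,"dz":0.0107,"yaw":0}]'
```

```text
clock: 5.25
eef_pos: [0.4535, -0.0797, 0.216]
tool_rot: [2.216, 2.218, -0.001]
contact_force: [2.0, -7.3, 3.9]
finger_gap: 0.0103
clock: 5.5
eef_pos: [0.435, -0.0796, 0.2046]
tool_rot: [2.217, 2.22, -0.003]
contact_force: [-0.3, -7.5, 4.9]
finger_gap: 0.0104
```

```bash
python3 -m handwheel '[{"dx":0,"dy":-0.0029,"dz":0.0021,"yaw":0},{"dx":0,"dy":-0.0057,"dz":0.0042,"yaw":0},{"dx":0,"dy":-0.0057,"dz":0.0042,"yaw":0},{"dx":0,"dy":-0.0057,"dz":0.0042,"yaw":0}]'; python3 -c "
from h import *
st();snap('scene','s1');snap('wrist','w3')"
```

```text
clock: 5.83
eef_pos: [0.4299, -0.0797, 0.2006]
tool_rot: [2.216, 2.219, -0.002]
contact_force: [-0.1, -7.9, 2.6]
finger_gap: 0.0107
t 5.83 [ 0.4299 -0.0797  0.2006] yaw 0.001 F [-0.1 -7.9  2.6] gap 0.0107
```

View pics/s1.png

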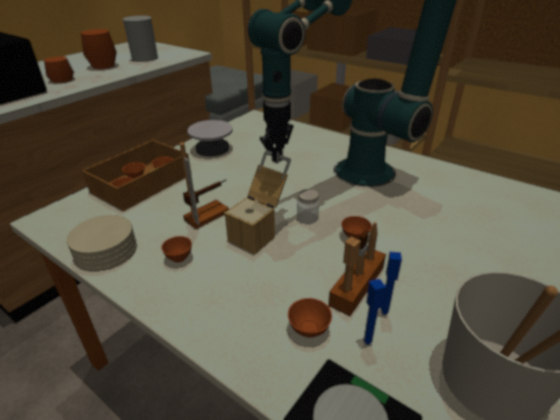

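```bash
python3 -m handwheel '[{"dx":0,"dy":-0.001,"dz":0.0012,"yaw":0},{"dx":0,"dy":-0.0022,"dz":0.0026,"yaw":0},{"dx":0,"dy":-0.0022,"dz":0.0026,"yaw":0},{"dx":0,"dy":-0.0022,"dz":0.0026,"yaw":0}]'
```

```text
clock: 6.27
eef_pos: [0.4299, -0.0798, 0.2005]
tool_rot: [2.214, 2.217, 0.003]
contact_force: [0.7, -6.1, 12.7]
finger_gap: 0.0104
```

```bash
python3 -m handwheel '[{"dx":0,"dy":0,"dz":0,"yaw":0},{"dx":0,"dy":0,"dz":0,"yaw":0},{"dx":0,"dy":0,"dz":0,"yaw":0},{"dx":0,"dy":0,"dz":0,"yaw":0}]' 0.32; python3 -c "
from h import *
st();snap('wrist','w4')"
```

```text
clock: 6.6
eef_pos: [0.4266, -0.0772, 0.1953]
tool_rot: [-2.219, -2.221, 0.001]
contact_force: [-0.1, -0.5, -0.9]
finger_gap: 0.0273
t 6.60 [ 0.4266 -0.0772  0.1953] yaw 0.001 F [-0.1 -0.5 -0.9] gap 0.0273
```

View pics/w4.png

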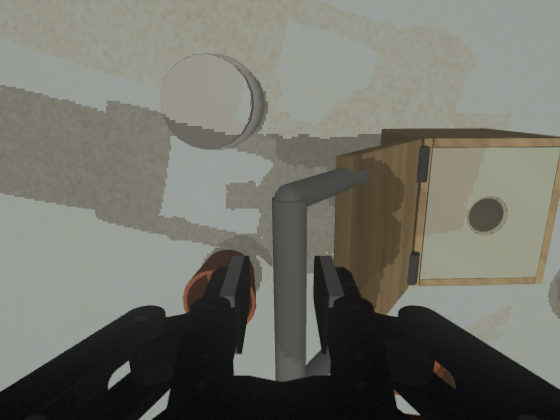

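```bash
python3 -m handwheel '[{"dx":0,"dy":0.0015,"dz":-0.02,"yaw":0},{"dx":0,"dy":0.0015,"dz":-0.05,"yaw":0},{"dx":0,"dy":0.0015,"dz":-0.09,"yaw":0},{"dx":0,"dy":0.0015,"dz":-0.12,"yaw":0},{"dx":0,"dy":0.0015,"dz":-0.12,"yaw":0}]'
python3 - <<'E'
from h import *
s,im,c=snap('wrist','w5')
print(proj(c,(.5655,-.0777,.105)))
to(.614,.265,.30,np.pi/2);to(.614,.265,.30,-np.pi/2)
E
```

```text
clock: 7.07
eef_pos: [0.4324, -0.0782, 0.323]
tool_rot: [2.214, 2.216, 0.009]
contact_force: [0.1, -0.6, 0.3]
finger_gap: 0.0272
[410.69231036 176.68046933]
dx 0.3428 dy 0.1830 dz 0.0205 yaw -1.570 | cur yaw 0.001 tilt [ 0.0068 -0.0015 -1.    ] q6 -0.24
dx 0.3428 dy 0.1830 dz 0.0205 yaw 1.572 | cur yaw 0.001 tilt [ 0.0068 -0.0015 -1.    ] q6 -0.24
```

View pics/w5.png

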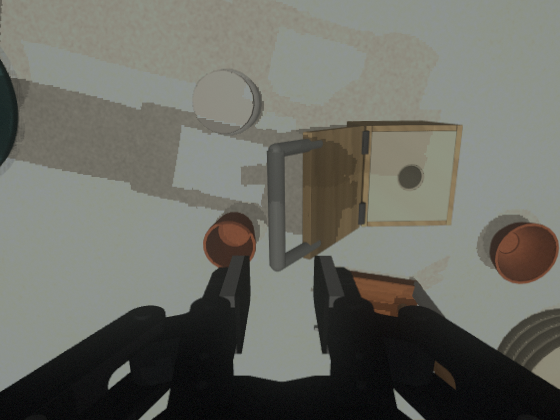

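```bash
python3 -m handwheel '[{"dx":0.345,"dy":0.16,"dz":-0.02,"yaw":-1.6},{"dx":0.345,"dy":0.16,"dz":-0.02,"yaw":-1.6},{"dx":0.345,"dy":0.16,"dz":-0.02,"yaw":-1.6},{"dx":0.345,"dy":0.16,"dz":-0.02,"yaw":-1.6},{"dx":0.345,"dy":0.16,"dz":-0.02,"yaw":-1.6}]' 0.6; python3 -c "
from h import *
to(.60,.265,.30,1.6)"
```

```text
clock: 7.53
eef_pos: [0.516, 0.1129, 0.3246]
tool_rot: [-1.42, -2.799, 0.003]
contact_force: [1.7, -1.2, -0.5]
finger_gap: 0.051
dx 0.0730 dy 0.1577 dz 0.0242 yaw -0.968 | cur yaw 0.632 tilt [-3.5e-03 -6.0e-04 -1.0e+00] q6 -0.46
```

```bash
python3 -m handwheel '[{"dx":0.055,"dy":0.145,"dz":0,"yaw":-0.96},{"dx":0.055,"dy":0.145,"dz":0,"yaw":-0.96},{"dx":0.055,"dy":0.145,"dz":0,"yaw":-0.96},{"dx":0.055,"dy":0.145,"dz":0,"yaw":-0.96},{"dx":0.055,"dy":0.145,"dz":0,"yaw":-0.96}]' ; python3 -m handwheel '[{"dx":0,"dy":0,"dz":0.01,"yaw":-0.3},{"dx":0,"dy":0,"dz":0.01,"yaw":-0.3},{"dx":0,"dy":0,"dz":0.01,"yaw":-0.3},{"dx":0,"dy":0,"dz":0.01,"yaw":-0.3},{"dx":0,"dy":0,"dz":0.01,"yaw":-0.3}]' ;python3 - <<'E'
from h import *
to(.60,.265,.30,1.6)
s,im,c=snap('wrist','w6')
print(proj(c,(.614,.265,.19)))
E
```

```text
clock: 7.95
eef_pos: [0.6028, 0.2455, 0.3222]
tool_rot: [-0.484, -3.099, 0.0]
contact_force: [0.5, 1.2, -0.9]
finger_gap: 0.0512
clock: 8.37
eef_pos: [0.6011, 0.2405, 0.3146]
tool_rot: [-0.034, -3.138, 0.002]
contact_force: [-0.6, 0.2, -0.3]
finger_gap: 0.051
dx 0.0016 dy 0.0245 dz 0.0146 yaw -0.051 | cur yaw 1.549 tilt [-0.0033 -0.0011 -1.    ] q6 -1.21
[314.54286227 218.14469536]
```

View pics/w6.png

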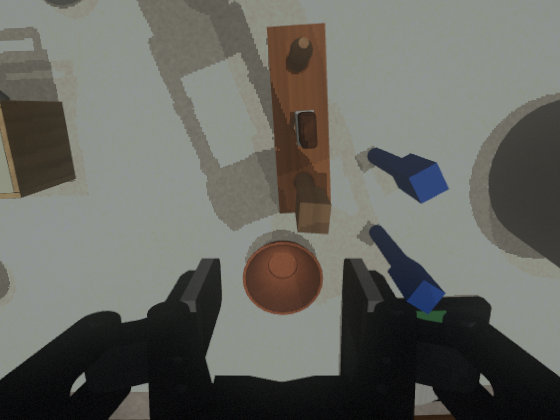

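Run:
```python
from h import *
c=cam("wrist",read_state())
im=cv2.imread("pics/w6.png");crop(im,260,350,150,250,6,"w6c")
```

```text
(no output)
```

View pics/w6c.png

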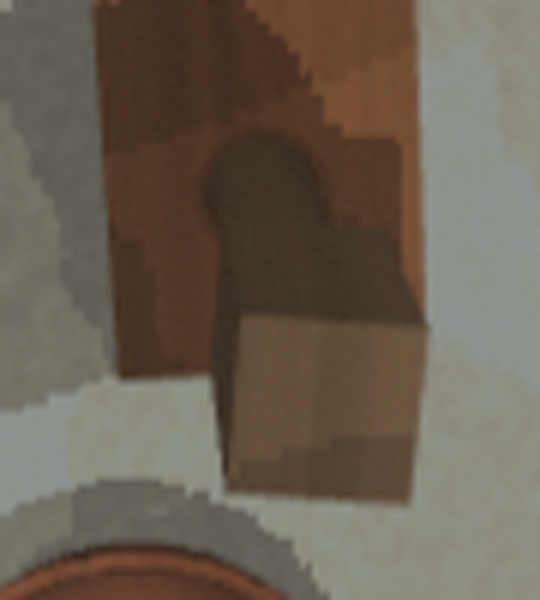

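Run:
```python
from h import *
c=cam("wrist",read_state())
P=[onz(c,260+u/6-.4,150+v/6-.4,.19) for u,v in [(240,314),(428,325),(409,503),(225,490)]]
P=np.array(P)[:,:2];print(P,P.mean(0))
for i in range(4):
    d=P[(i+1)%4]-P[i];print(np.hypot(*d),np.degrees(np.arctan2(d[1],d[0])))
h=[onz(c,260+u/6-.4,150+v/6-.4,.05) for u,v in [(265,185)]];print("hole",h)
print("rack far corners",[onz(c,260+u/6-.4,150+v/6-.4,.05) for u,v in [(95,0),(118,378),(415,0),(426,320)]])
```

```text
[[0.60141955 0.25366986]
 [0.60333495 0.27751565]
 [0.62720805 0.27544797]
 [0.62494022 0.25156563]] [0.61422569 0.26454978]
0.023922588282796663 85.40762474247886
0.02396247777602276 -4.950115308834482
0.023989766515502567 -95.42445459101775
0.02361460304274663 174.8877541505493
hole [array([0.61263481, 0.26481481, 0.05      ])]
rack far corners [array([0.57710913, 0.23343127, 0.05      ]), array([0.65020158, 0.23608716, 0.05      ]), array([0.57827414, 0.29280343, 0.05      ]), array([0.63973157, 0.29579781, 0.05      ])]
```

```bash
python3 -m handwheel '[{"dx":0.014,"dy":0.025,"dz":0.02,"yaw":0.062},{"dx":0.014,"dy":0.025,"dz":0.05,"yaw":0.062},{"dx":0.014,"dy":0.025,"dz":0.07,"yaw":0.062},{"dx":0.014,"dy":0.025,"dz":0.08,"yaw":0.062},{"dx":0.014,"dy":0.025,"dz":0.08,"yaw":0.062}]' ; python3 -m handwheel '[{"dx":0,"dy":0,"dz":0,"yaw":0}]'
python3 - <<'E'
from h import *
to(.6142,.2645,.143,1.487)
s,im,c=snap('wrist','w7')
print(proj(c,(.6142,.2645,.19)))
E
```

```text
clock: 8.83
eef_pos: [0.5863, 0.2651, 0.2329]
tool_rot: [-0.129, -3.133, 0.004]
contact_force: [-0.9, -0.2, -0.5]
finger_gap: 0.051
clock: 8.92
eef_pos: [0.5883, 0.2657, 0.2365]
tool_rot: [-0.13, -3.138, 0.001]
contact_force: [-0.0, -0.5, -0.0]
finger_gap: 0.0514
dx -0.0260 dy 0.0010 dz 0.0935 yaw 0.001 | cur yaw 1.488 tilt [-9.e-04 -3.e-04 -1.e+00] q6 -1.10
[283.91048974 280.25745366]
```

View pics/w7.png

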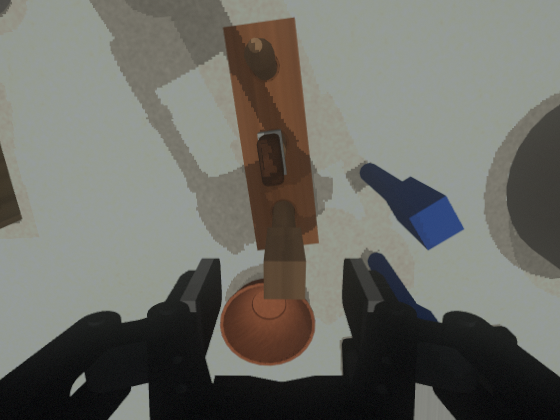

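```bash
python3 -m handwheel '[{"dx":-0.026,"dy":0.001,"dz":0.0,"yaw":0},{"dx":-0.026,"dy":0.001,"dz":0.0,"yaw":0},{"dx":-0.026,"dy":0.001,"dz":0.02,"yaw":0},{"dx":-0.026,"dy":0.001,"dz":0.03,"yaw":0},{"dx":-0.026,"dy":0.001,"dz":0.03,"yaw":0}]'
python3 - <<'E'
from h import *
to(.6142,.2645,.143,1.487)
E
```

```text
clock: 9.38
eef_pos: [0.6133, 0.2642, 0.2048]
tool_rot: [-0.129, -3.136, 0.002]
contact_force: [0.0, -0.2, -0.1]
finger_gap: 0.0514
dx -0.0011 dy 0.0005 dz 0.0618 yaw 0.001 | cur yaw 1.488 tilt [-0.0033 -0.0012 -1.    ] q6 -1.12
```

```bash
python3 -m handwheel '[{"dx":-0.001,"dy":0,"dz":0.02,"yaw":0},{"dx":-0.001,"dy":0,"dz":0.04,"yaw":0},{"dx":-0.001,"dy":0,"dz":0.06,"yaw":0},{"dx":-0.001,"dy":0,"dz":0.06,"yaw":0},{"dx":-0.001,"dy":0,"dz":0.06,"yaw":0}]'
python3 - <<'E'
from h import *
to(.6142,.2645,.143,1.487)
E
```

```text
clock: 9.8
eef_pos: [0.6145, 0.2644, 0.1462]
tool_rot: [-0.128, -3.137, 0.002]
contact_force: [0.7, -0.7, -0.7]
finger_gap: 0.0513
dx 0.0003 dy 0.0000 dz 0.0032 yaw 0.002 | cur yaw 1.489 tilt [-2.3e-03 -9.0e-04 -1.0e+00] q6 -1.12
```

Well aligned; close on the handle.

```bash
python3 -m handwheel '[{"dx":0,"dy":0,"dz":0.002,"yaw":0},{"dx":0,"dy":0,"dz":0.002,"yaw":0},{"dx":0,"dy":0,"dz":0.002,"yaw":0},{"dx":0,"dy":0,"dz":0.002,"yaw":0},{"dx":0,"dy":0,"dz":0.002,"yaw":0}]' 0 40; python3 -m handwheel '[{"dx":0,"dy":0,"dz":0,"yaw":0},{"dx":0,"dy":0,"dz":0,"yaw":0},{"dx":0,"dy":0,"dz":0,"yaw":0}]'
```

```text
clock: 10.22
eef_pos: [0.6166, 0.2652, 0.1468]
tool_rot: [0.128, 3.136, 0.002]
contact_force: [0.4, 0.7, 6.1]
finger_gap: 0.0236
clock: 10.47
eef_pos: [0.6166, 0.2651, 0.1468]
tool_rot: [0.128, 3.136, 0.002]
contact_force: [0.9, -1.1, 5.9]
finger_gap: 0.0239
```

```bash
python3 -m handwheel '[{"dx":0,"dy":0,"dz":-0.015,"yaw":0},{"dx":0,"dy":0,"dz":-0.04,"yaw":0},{"dx":0,"dy":0,"dz":-0.07,"yaw":0},{"dx":0,"dy":0,"dz":-0.105,"yaw":0},{"dx":0,"dy":0,"dz":-0.14,"yaw":0}]'; python3 -m handwheel '[{"dx":0,"dy":0,"dz":-0.02,"yaw":0},{"dx":0,"dy":0,"dz":-0.02,"yaw":0},{"dx":0,"dy":0,"dz":-0.02,"yaw":0}]';python3 - <<'E'
from h import *
st();to(.5655,-.0777,.29,None)
s,im,c=snap('scene','s2')
snap('wrist','w8')
E
```

```text
clock: 10.88
eef_pos: [0.6146, 0.2645, 0.2849]
tool_rot: [-0.128, -3.137, 0.001]
contact_force: [0.0, 0.4, -0.9]
finger_gap: 0.0236
clock: 11.13
eef_pos: [0.6161, 0.2651, 0.3065]
tool_rot: [0.128, 3.136, 0.002]
contact_force: [-0.0, 0.3, -1.0]
finger_gap: 0.0234
t 11.13 [0.6161 0.2651 0.3065] yaw 1.489 F [-0.   0.3 -1. ] gap 0.0234
dx 0.0225 dy -0.3458 dz 0.0159 yaw 0.000 | cur yaw 1.489 tilt [ 0.0031  0.0013 -1.    ] q6 -1.12
```

View pics/s2.png

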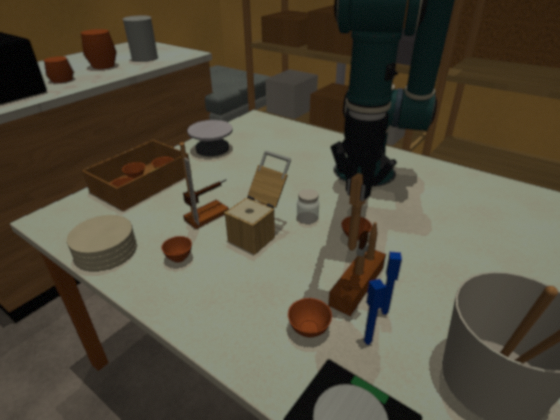

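View pics/w8.png

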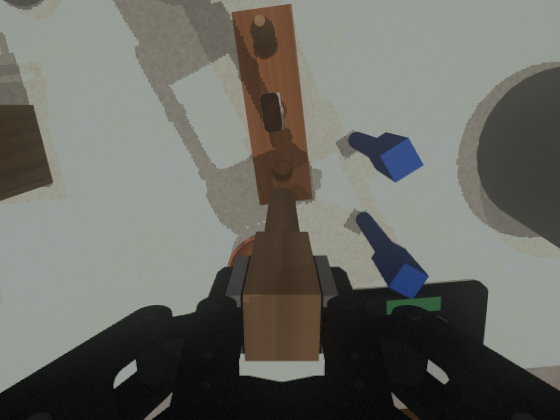

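Run:
```python
from h import *
s=read_state();c=cam("wrist",s)
M=R.from_rotvec(s["tool_rot"]).as_matrix();o=s["eef_pos"]
for z in (.1368,.1278,.08,.0168,-.0432): print(z,proj(c,o+M@np.array([0,0,z])))
im=cv2.imread("pics/w8.png");crop(im,230,340,150,370,2.7,"w8c")
```

```text
0.1368 [282.17200428 197.97985007]
0.1278 [282.1838218  200.82941978]
0.08 [282.2612045  219.50955397]
0.0168 [282.42621896 259.46523924]
-0.0432 [282.74085938 336.12061017]
```

View pics/w8c.png

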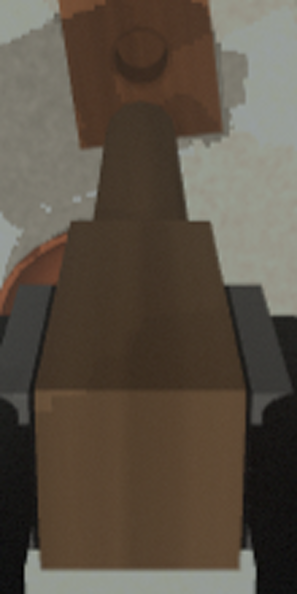

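Run:
```python
from h import *
s=read_state();c=cam("wrist",s)
M=R.from_rotvec(s["tool_rot"]).as_matrix();o=s["eef_pos"]
p=lambda *a: proj(c,o+M@np.array(a)).round(1)
for dx in(-.012,.012): print("top",dx,p(dx,-.012,-.0432),p(dx,.012,-.0432), "low",p(dx,-.012,.0168),p(dx,.012,.0168))
for dx in(-.01,.01): print("shaft low",p(dx,0,.1278),"foot",p(dx*.6,0,.1368), "sides",p(0,dx,.1278))
```

```text
top -0.012 [245.9 367.5] [319.4 367.7] low [257.6 282.3] [307.2 282.4]
top 0.012 [243.7 302.4] [321.9 302.5] low [256.6 235.6] [308.3 235.6]
shaft low [282.2 213.3] foot [282.2 205.3] sides [269.1 200.8]
shaft low [282.2 188.1] foot [282.2 190.6] sides [295.2 200.8]
```

```bash
python3 -m handwheel '[{"dx":0.0,"dy":-0.03,"dz":0,"yaw":0},{"dx":0.005,"dy":-0.07,"dz":0,"yaw":0},{"dx":0.01,"dy":-0.11,"dz":0,"yaw":0},{"dx":0.015,"dy":-0.15,"dz":0,"yaw":0},{"dx":0.0215,"dy":-0.19,"dz":0,"yaw":0}]'; python3 -m handwheel '[{"dx":0,"dy":-0.04,"dz":0,"yaw":0},{"dx":0,"dy":-0.08,"dz":0,"yaw":0},{"dx":0,"dy":-0.115,"dz":0,"yaw":0},{"dx":0,"dy":-0.14,"dz":0,"yaw":0},{"dx":0,"dy":-0.155,"dz":0,"yaw":0}]';python3 -m handwheel '[{"dx":0,"dy":0,"dz":0,"yaw":0},{"dx":0,"dy":0,"dz":0,"yaw":0},{"dx":0,"dy":0,"dz":0,"yaw":0}]';python3 - <<'E'
from h import *
st();to(.5667,-.0777,.26,None)
E
```

```text
clock: 11.65
eef_pos: [0.5765, 0.0756, 0.3012]
tool_rot: [-0.127, -3.134, 0.001]
contact_force: [1.2, 0.2, -1.2]
finger_gap: 0.0233
clock: 12.07
eef_pos: [0.5638, -0.0802, 0.3015]
tool_rot: [-0.132, -3.134, 0.0]
contact_force: [0.4, -0.3, -0.7]
finger_gap: 0.0235
clock: 12.32
eef_pos: [0.5651, -0.0766, 0.3029]
tool_rot: [-0.128, -3.136, -0.002]
contact_force: [0.1, 0.1, -0.5]
finger_gap: 0.0239
t 12.32 [ 0.5651 -0.0766  0.3029] yaw 1.489 F [ 0.1  0.1 -0.5] gap 0.0239
dx -0.0018 dy -0.0010 dz 0.0429 yaw 0.000 | cur yaw 1.489 tilt [-0.003   0.0013 -1.    ] q6 -1.67
```

```bash
python3 -m handwheel '[{"dx":-0.0015,"dy":-0.001,"dz":0.02,"yaw":0},{"dx":-0.0015,"dy":-0.001,"dz":0.04,"yaw":0},{"dx":-0.0015,"dy":-0.001,"dz":0.046,"yaw":0},{"dx":-0.0015,"dy":-0.001,"dz":0.046,"yaw":0},{"dx":-0.0015,"dy":-0.001,"dz":0.046,"yaw":0}]'; python3 -m handwheel '[{"dx":0,"dy":0,"dz":0,"yaw":0},{"dx":0,"dy":0,"dz":0,"yaw":0},{"dx":0,"dy":0,"dz":0,"yaw":0}]'
python3 - <<'E'
from h import *
st();to(.5667,-.0777,.252,None)
s,im,c=snap('wrist','w9');crop(im,220,340,130,260,4.4,"w9c")
print(proj(c,(.5655,-.0777,.105)))
for a in range(0,360,90): print(proj(c,(.5655+.012*np.cos(np.radians(a)),-.0777+.012*np.sin(np.radians(a)),.105)).round(1))
E
```

```text
clock: 12.73
eef_pos: [0.567, -0.0775, 0.2583]
tool_rot: [-0.126, -3.138, -0.001]
contact_force: [0.3, 0.9, -0.9]
finger_gap: 0.0237
clock: 12.98
eef_pos: [0.568, -0.0784, 0.2602]
tool_rot: [0.128, 3.137, -0.0]
contact_force: [0.0, 0.5, -0.7]
finger_gap: 0.0234
t 12.98 [ 0.568  -0.0784  0.2602] yaw 1.489 F [ 0.   0.5 -0.7] gap 0.0234
dx 0.0013 dy 0.0006 dz 0.0082 yaw 0.000 | cur yaw 1.489 tilt [ 2.3e-03 -4.0e-04 -1.0e+00] q6 -1.67
[282.80936629 189.31600893]
[283.9 203.1]
[297.1 188.2]
[281.7 175.2]
[268.5 190.4]
```

View pics/w9c.png

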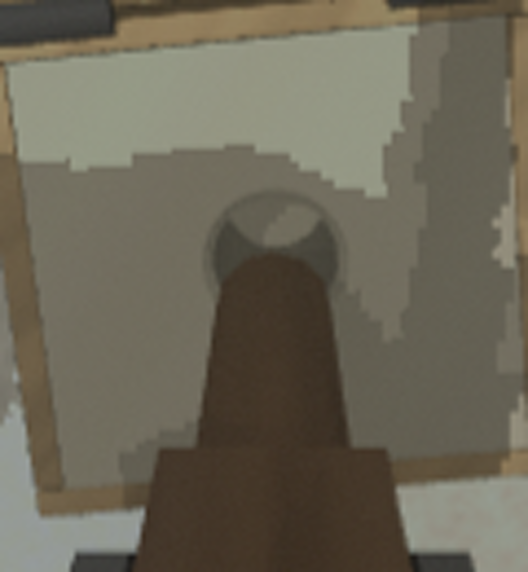

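```bash
python3 -m handwheel '[{"dx":0.002,"dy":0.0004,"dz":0,"yaw":0},{"dx":0.002,"dy":0.0004,"dz":0.006,"yaw":0},{"dx":0.002,"dy":0.0004,"dz":0.012,"yaw":0},{"dx":0.002,"dy":0.0004,"dz":0.018,"yaw":0},{"dx":0.002,"dy":0.0004,"dz":0.022,"yaw":0}]'; python3 -m handwheel '[{"dx":0,"dy":0,"dz":0.005,"yaw":0},{"dx":0,"dy":0,"dz":0.01,"yaw":0}]'
python3 - <<'E'
from h import *
st();to(.5665,-.0777,.252,None)
s,im,c=snap('wrist','w10');crop(im,220,340,130,260,4.4,"w10c")
E
```

```text
clock: 13.45
eef_pos: [0.5646, -0.0778, 0.2352]
tool_rot: [-0.129, -3.137, -0.0]
contact_force: [0.5, -0.5, -0.1]
finger_gap: 0.0238
clock: 13.62
eef_pos: [0.5651, -0.0779, 0.2259]
tool_rot: [-0.129, -3.138, -0.0]
contact_force: [-0.8, -0.5, 0.0]
finger_gap: 0.0235
t 13.62 [ 0.5651 -0.0779  0.2259] yaw 1.489 F [-0.8 -0.5  0. ] gap 0.0235
dx -0.0014 dy 0.0003 dz -0.0261 yaw 0.000 | cur yaw 1.489 tilt [-6.e-04  1.e-04 -1.e+00] q6 -1.67
```

View pics/w10c.png

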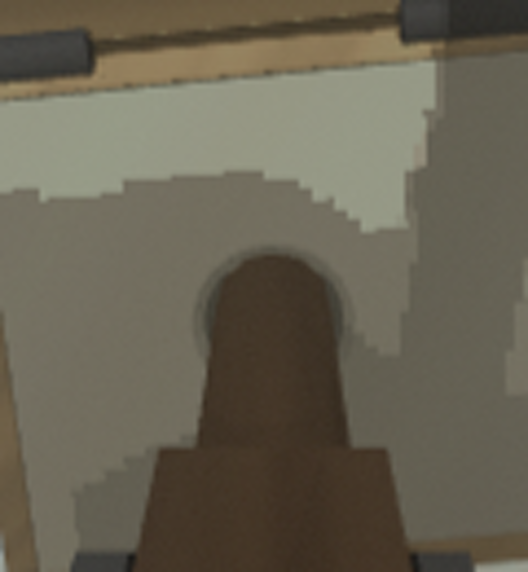

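```bash
python3 -m handwheel '[{"dx":-0.001,"dy":0,"dz":0.005,"yaw":0},{"dx":-0.001,"dy":0,"dz":0.01,"yaw":0},{"dx":-0.001,"dy":0,"dz":0.015,"yaw":0},{"dx":-0.001,"dy":0,"dz":0.02,"yaw":0},{"dx":-0.001,"dy":0,"dz":0.025,"yaw":0}]'; python3 -m handwheel '[{"dx":0,"dy":0,"dz":0.003,"yaw":0},{"dx":0,"dy":0,"dz":0.005,"yaw":0}]'
```

```text
clock: 14.08
eef_pos: [0.5662, -0.078, 0.2012]
tool_rot: [-0.128, -3.139, -0.0]
contact_force: [0.1, 0.6, -1.4]
finger_gap: 0.024
clock: 14.25
eef_pos: [0.5659, -0.0779, 0.196]
tool_rot: [-0.129, -3.138, -0.0]
contact_force: [0.7, -0.7, -0.4]
finger_gap: 0.0234
```

```bash
python3 -m handwheel '[{"dx":0,"dy":0,"dz":0.003,"yaw":0},{"dx":0,"dy":0,"dz":0.006,"yaw":0}]';python3 -m handwheel '[{"dx":0,"dy":0,"dz":0.003,"yaw":0},{"dx":0,"dy":0,"dz":0.006,"yaw":0}]'
```

```text
clock: 14.42
eef_pos: [0.5665, -0.078, 0.1907]
tool_rot: [0.128, 3.138, -0.0]
contact_force: [0.0, -0.6, -0.1]
finger_gap: 0.0235
clock: 14.58
eef_pos: [0.5664, -0.078, 0.1846]
tool_rot: [0.128, 3.139, -0.0]
contact_force: [0.6, 0.0, -0.4]
finger_gap: 0.0239
```

```bash
for i in 1; do python3 -m handwheel '[{"dx":0,"dy":0,"dz":0.0025,"yaw":0},{"dx":0,"dy":0,"dz":0.005,"yaw":0}]'; done; python3 -m handwheel '[{"dx":0,"dy":0,"dz":0.0025,"yaw":0},{"dx":0,"dy":0,"dz":0.005,"yaw":0}]'
```

```text
clock: 14.75
eef_pos: [0.5663, -0.078, 0.1795]
tool_rot: [0.129, 3.139, 0.0]
contact_force: [0.2, -0.4, -0.9]
finger_gap: 0.0236
clock: 14.92
eef_pos: [0.5664, -0.078, 0.1746]
tool_rot: [0.128, 3.139, -0.0]
contact_force: [-1.5, 0.9, 22.4]
finger_gap: 0.0239
```

```bash
python3 -m handwheel '[{"dx":0,"dy":0,"dz":0,"yaw":0},{"dx":0,"dy":0,"dz":0,"yaw":0}]';python3 -m handwheel '[{"dx":0,"dy":0,"dz":-0.001,"yaw":0},{"dx":0,"dy":0,"dz":-0.001,"yaw":0}]';python3 -m handwheel '[{"dx":0,"dy":0,"dz":-0.001,"yaw":0},{"dx":0,"dy":0,"dz":-0.001,"yaw":0}]'
```

```text
clock: 15.08
eef_pos: [0.5664, -0.078, 0.1748]
tool_rot: [0.128, 3.139, -0.0]
contact_force: [-0.1, 0.4, -0.1]
finger_gap: 0.0236
clock: 15.25
eef_pos: [0.5663, -0.078, 0.1758]
tool_rot: [0.128, 3.139, 0.0]
contact_force: [0.6, -0.0, -0.2]
finger_gap: 0.0236
clock: 15.42
eef_pos: [0.5663, -0.078, 0.1769]
tool_rot: [0.128, 3.139, -0.0]
contact_force: [0.4, -0.2, 0.1]
finger_gap: 0.0236
```

```bash
python3 -m handwheel '[{"dx":0,"dy":0,"dz":0.001,"yaw":0},{"dx":0,"dy":0,"dz":0.001,"yaw":0}]';python3 -m handwheel '[{"dx":0,"dy":0,"dz":0.001,"yaw":0},{"dx":0,"dy":0,"dz":0.001,"yaw":0}]';python3 -m handwheel '[{"dx":0,"dy":0,"dz":0.0005,"yaw":0},{"dx":0,"dy":0,"dz":0.0005,"yaw":0}]'
```

```text
clock: 15.58
eef_pos: [0.5662, -0.078, 0.1755]
tool_rot: [-0.128, -3.139, -0.0]
contact_force: [-0.4, 0.1, -0.6]
finger_gap: 0.0237
clock: 15.75
eef_pos: [0.5664, -0.078, 0.1748]
tool_rot: [0.129, 3.139, 0.0]
contact_force: [0.2, 0.2, -0.4]
finger_gap: 0.0237
clock: 15.92
eef_pos: [0.5665, -0.078, 0.1747]
tool_rot: [0.128, 3.138, -0.0]
contact_force: [-0.2, -0.0, 1.8]
finger_gap: 0.0238
```

```bash
python3 -m handwheel '[{"dx":0,"dy":0,"dz":0.0005,"yaw":0},{"dx":0,"dy":0,"dz":0.0005,"yaw":0},{"dx":0,"dy":0,"dz":0.0005,"yaw":0}]'; python3 -c "
from h import *
st();snap('scene','s3');snap('wrist','w11')"
```

```text
clock: 16.17
eef_pos: [0.5666, -0.078, 0.1747]
tool_rot: [0.128, 3.138, -0.0]
contact_force: [-0.3, 0.6, 5.3]
finger_gap: 0.0236
t 16.17 [ 0.5666 -0.078   0.1747] yaw 1.489 F [-0.3  0.6  5.3] gap 0.0236
```

View pics/s3.png

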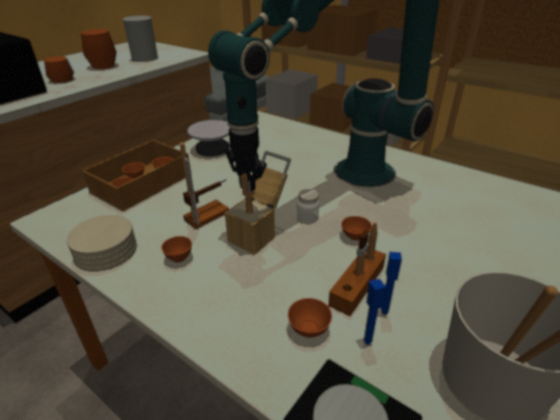

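```bash
python3 -m handwheel '[{"dx":0,"dy":0,"dz":0,"yaw":0},{"dx":0,"dy":0,"dz":0,"yaw":0},{"dx":0,"dy":0,"dz":0,"yaw":0},{"dx":0,"dy":0,"dz":0,"yaw":0}]' 0.6; python3 -m handwheel '[{"dx":0,"dy":0,"dz":-0.02,"yaw":0},{"dx":0,"dy":0,"dz":-0.05,"yaw":0},{"dx":0,"dy":0,"dz":-0.08,"yaw":0},{"dx":0,"dy":0,"dz":-0.11,"yaw":0},{"dx":0,"dy":0,"dz":-0.11,"yaw":0}]'; python3 -c "
from h import *
st();s,im,c=snap('scene','s4');crop(im,170,330,130,270,4.2,'s4c');snap('wrist','w12')"
```

```text
clock: 16.6
eef_pos: [0.566, -0.0779, 0.1733]
tool_rot: [-0.128, -3.138, -0.0]
contact_force: [-0.0, -0.4, -0.5]
finger_gap: 0.0509
clock: 17.02
eef_pos: [0.5698, -0.0786, 0.2913]
tool_rot: [0.128, 3.127, -0.003]
contact_force: [1.6, 0.1, 1.0]
finger_gap: 0.0512
t 17.02 [ 0.5698 -0.0786  0.2913] yaw 1.489 F [1.6 0.1 1. ] gap 0.0512
```

View pics/s4c.png

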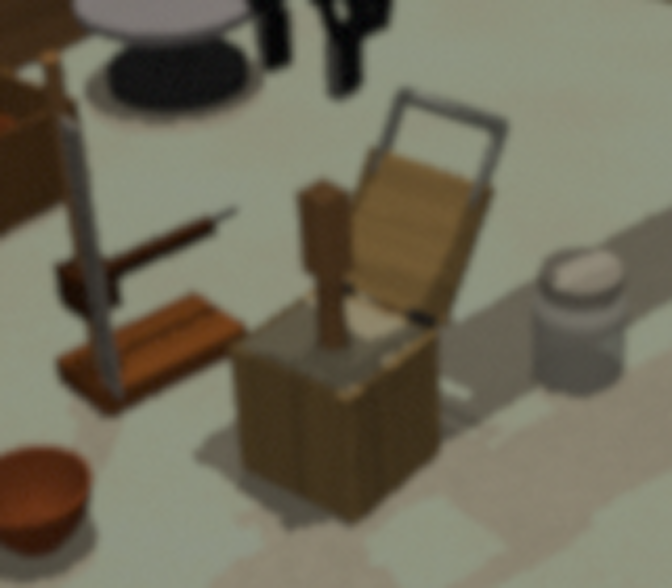

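View pics/w12.png

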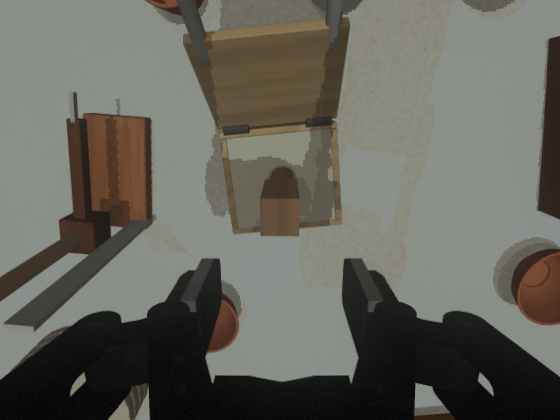

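Run:
```python
from h import *
s,im,c=snap('wrist','w13');crop(im,230,340,140,260,5,"w13c")
print(s["eef_pos"],s["tool_rot"])
im=cv2.imread("pics/s4.png");crop(im,230,270,165,225,10,"s4d")
```

```text
[ 0.56736244 -0.07818953  0.28572891] [ 1.28305368e-01  3.13501898e+00 -8.62141438e-04]
```

View pics/w13c.png

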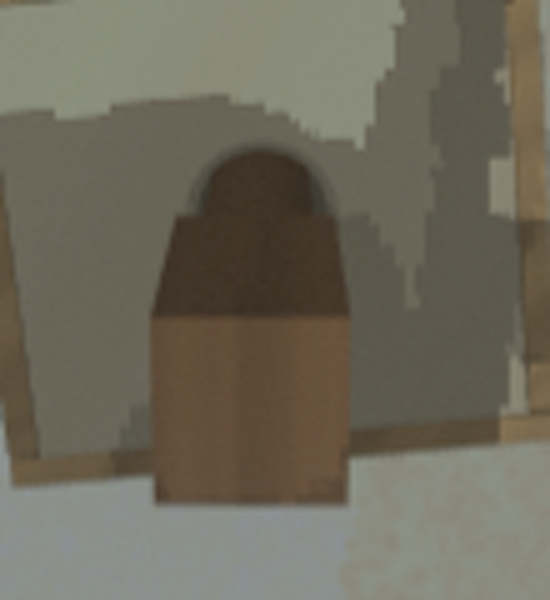

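View pics/s4d.png

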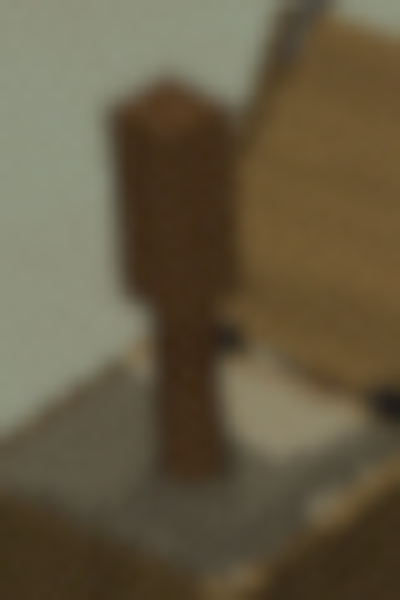

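Run:
```python
from h import *
s=dict(eef_pos=np.array([ 0.56736244,-0.07818953,0.28572891]),tool_rot=np.array([1.28305368e-01,3.13501898,-8.62141438e-04]))
w=cam("wrist",s);sc=cam("scene")
W=lambda u,v:ray(w,230+u/5-.4,140+v/5-.4)
S=lambda u,v:ray(sc,230+u/10-.45,165+v/10-.45)
for a,b in [((156,504),(109,112)),((349,316),(238,116)),((153,316),(170,72))]: print(tri([W(*a),S(*b)]))
for z in (.214,.218,.222):
  P=np.array([onz(w,230+u/5-.4,140+v/5-.4,z)[:2] for u,v in[(153,316),(349,316),(347,504),(156,504)]])
  print(z,P.mean(0),[np.hypot(*(P[(i+1)%4]-P[i])).round(4) for i in range(4)])
# expected scene px
for z in (.214,.218,.222):
  print(z,[((proj(sc,(.5667+dx,-.0777+dy,z))-[230,165]+.45)*10).round() for dx,dy in [(.011,-.013),(-.013,.011),(-.011,-.013),(.013,.011)]])
```

```text
(array([ 0.57600953, -0.09122177,  0.21601816]), [np.float64(0.0014110666334156963), np.float64(0.0014110666334158338)])
(array([ 0.55438489, -0.06540131,  0.21315981]), [np.float64(0.0017367130424262738), np.float64(0.0017367130424262196)])
(array([ 0.55197525, -0.08967804,  0.21740966]), [np.float64(0.0007496454617415667), np.float64(0.0007496454617414609)])
0.214 [ 0.56646919 -0.07965089] [np.float64(0.0239), np.float64(0.0244), np.float64(0.024), np.float64(0.0244)]
0.218 [ 0.56517326 -0.07952221] [np.float64(0.0234), np.float64(0.024), np.float64(0.0235), np.float64(0.024)]
0.222 [ 0.56387733 -0.07939353] [np.float64(0.023), np.float64(0.0235), np.float64(0.0231), np.float64(0.0235)]
0.214 [array([102., 120.]), array([229., 110.]), array([156.,  87.]), array([165., 150.])]
0.218 [array([101., 107.]), array([228.,  97.]), array([155.,  74.]), array([164., 137.])]
0.222 [array([99., 94.]), array([228.,  84.]), array([154.,  61.]), array([163., 124.])]
```

```bash
python3 -m handwheel '[{"dx":0,"dy":0,"dz":0,"yaw":0},{"dx":0,"dy":0,"dz":0,"yaw":0},{"dx":0,"dy":0,"dz":0.02,"yaw":0},{"dx":0,"dy":0,"dz":0.04,"yaw":0},{"dx":0,"dy":0,"dz":0.05,"yaw":0}]' 0 20; python3 -m handwheel '[{"dx":0,"dy":0,"dz":0,"yaw":0},{"dx":0,"dy":0,"dz":0,"yaw":0},{"dx":0,"dy":0,"dz":0,"yaw":0}]'
```

```text
clock: 17.58
eef_pos: [0.5643, -0.0776, 0.2298]
tool_rot: [-0.128, -3.133, -0.001]
contact_force: [-0.3, -0.2, -0.4]
finger_gap: 0.0001
clock: 17.83
eef_pos: [0.5667, -0.0781, 0.2343]
tool_rot: [0.128, 3.138, -0.0]
contact_force: [0.5, 0.1, 0.7]
finger_gap: -0.0002
```

```bash
python3 -m handwheel '[{"dx":0,"dy":0,"dz":0.004,"yaw":0},{"dx":0,"dy":0,"dz":0.008,"yaw":0},{"dx":0,"dy":0,"dz":0.012,"yaw":0},{"dx":0,"dy":0,"dz":0.012,"yaw":0}]'; python3 -m handwheel '[{"dx":0,"dy":0,"dz":0.0005,"yaw":0},{"dx":0,"dy":0,"dz":0.001,"yaw":0},{"dx":0,"dy":0,"dz":0.001,"yaw":0}]'; python3 -m handwheel '[{"dx":0,"dy":0,"dz":0.0005,"yaw":0},{"dx":0,"dy":0,"dz":0.001,"yaw":0},{"dx":0,"dy":0,"dz":0.001,"yaw":0}]'
```

```text
clock: 18.17
eef_pos: [0.5658, -0.0779, 0.2209]
tool_rot: [-0.128, -3.138, -0.0]
contact_force: [0.2, -0.6, -0.2]
finger_gap: 0.0003
clock: 18.42
eef_pos: [0.5663, -0.078, 0.2208]
tool_rot: [0.128, 3.139, 0.0]
contact_force: [-1.2, -0.0, -0.1]
finger_gap: 0.0001
clock: 18.67
eef_pos: [0.5663, -0.078, 0.2197]
tool_rot: [0.128, 3.139, -0.0]
contact_force: [0.2, 0.4, -0.2]
finger_gap: 0.0003
```

```bash
python3 -m handwheel '[{"dx":0,"dy":0,"dz":0.0005,"yaw":0},{"dx":0,"dy":0,"dz":0.001,"yaw":0},{"dx":0,"dy":0,"dz":0.001,"yaw":0}]'; python3 -m handwheel '[{"dx":0,"dy":0,"dz":0.0005,"yaw":0},{"dx":0,"dy":0,"dz":0.0005,"yaw":0},{"dx":0,"dy":0,"dz":0.0005,"yaw":0}]'; python3 -m handwheel '[{"dx":0,"dy":0,"dz":0.0005,"yaw":0},{"dx":0,"dy":0,"dz":0.0005,"yaw":0},{"dx":0,"dy":0,"dz":0.0005,"yaw":0}]'
```

```text
clock: 18.92
eef_pos: [0.5662, -0.078, 0.2186]
tool_rot: [-0.128, -3.139, -0.0]
contact_force: [0.5, 0.4, -0.7]
finger_gap: -0.0001
clock: 19.17
eef_pos: [0.5662, -0.078, 0.2182]
tool_rot: [-0.128, -3.139, -0.0]
contact_force: [0.6, 0.4, -0.3]
finger_gap: 0.0002
clock: 19.42
eef_pos: [0.5664, -0.078, 0.2179]
tool_rot: [0.129, 3.139, -0.0]
contact_force: [-0.3, -0.3, 1.1]
finger_gap: -0.0002
```

```bash
python3 -m handwheel '[{"dx":0,"dy":0,"dz":0.0005,"yaw":0},{"dx":0,"dy":0,"dz":0.0005,"yaw":0},{"dx":0,"dy":0,"dz":0.0005,"yaw":0}]'; python3 -m handwheel '[{"dx":0,"dy":0,"dz":0.0005,"yaw":0},{"dx":0,"dy":0,"dz":0.0005,"yaw":0},{"dx":0,"dy":0,"dz":0.0005,"yaw":0}]'
```

```text
clock: 19.67
eef_pos: [0.5667, -0.0781, 0.2179]
tool_rot: [0.128, 3.138, -0.0]
contact_force: [0.3, -0.1, 3.8]
finger_gap: -0.0001
clock: 19.92
eef_pos: [0.567, -0.0781, 0.2179]
tool_rot: [0.128, 3.137, -0.0]
contact_force: [-0.1, 0.7, 4.8]
finger_gap: 0.0
```

```bash
python3 -m handwheel '[{"dx":0,"dy":0,"dz":-0.03,"yaw":0},{"dx":0,"dy":0,"dz":-0.07,"yaw":0},{"dx":0,"dy":0,"dz":-0.10,"yaw":0},{"dx":0.01,"dy":-0.02,"dz":-0.10,"yaw":0.08},{"dx":0.02,"dy":-0.05,"dz":-0.10,"yaw":0.08}]' 0.4 40; python3 -c "
from h import *
to(.52,-.262,.32,1.41)"
```

```text
clock: 20.33
eef_pos: [0.5438, -0.1251, 0.3196]
tool_rot: [0.253, 3.126, 0.0]
contact_force: [0.8, -0.7, -0.9]
finger_gap: 0.0343
dx 0.0015 dy -0.1389 dz -0.0004 yaw -0.001 | cur yaw 1.409 tilt [ 5.2e-03 -3.0e-04 -1.0e+00] q6 -1.68
```

```bash
python3 -m handwheel '[{"dx":0.001,"dy":-0.04,"dz":0,"yaw":0},{"dx":0.001,"dy":-0.08,"dz":0,"yaw":0},{"dx":0.001,"dy":-0.12,"dz":0,"yaw":0},{"dx":0.001,"dy":-0.136,"dz":0,"yaw":0},{"dx":0.001,"dy":-0.136,"dz":0,"yaw":0}]'; python3 -m handwheel '[{"dx":0,"dy":0,"dz":0,"yaw":0},{"dx":0,"dy":0,"dz":0,"yaw":0},{"dx":0,"dy":0,"dz":0,"yaw":0}]';python3 - <<'E'
from h import *
st();s,im,c=snap('wrist','w14')
print(proj(c,(.474,-.2544,.1)),proj(c,(.526,-.263,.1)),proj(c,(.605,-.277,.1)))
E
```

```text
clock: 20.75
eef_pos: [0.518, -0.2638, 0.3157]
tool_rot: [-0.261, -3.129, 0.001]
contact_force: [-0.1, 0.8, -0.4]
finger_gap: 0.0338
clock: 21.0
eef_pos: [0.5195, -0.259, 0.3164]
tool_rot: [-0.252, -3.131, -0.001]
contact_force: [-0.1, -0.4, 0.5]
finger_gap: 0.0344
t 21.00 [ 0.5195 -0.259   0.3164] yaw 1.410 F [-0.1 -0.4  0.5] gap 0.0344
[279.17082408 132.2656222 ] [279.02857252 185.59594939] [277.97416867 259.27169741]
```

View pics/w14.png

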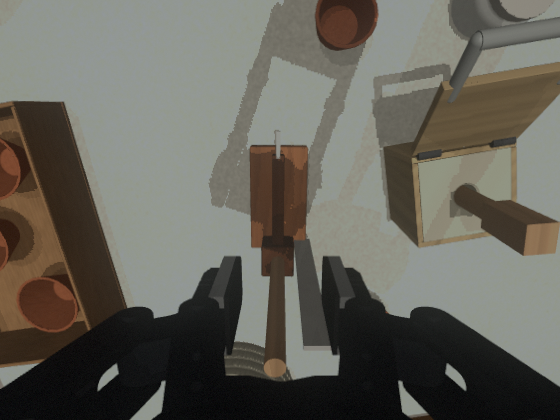

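Run:
```python
from h import *
to(.5262,-.2645,.074,None)
c=cam("wrist",read_state());im=cv2.imread("pics/w14.png");crop(im,240,320,115,280,3.6,"w14c")
```

```text
dx -0.0074 dy -0.0046 dz 0.2426 yaw 0.000 | cur yaw 1.411 tilt [-1.e-04  5.e-04 -1.e+00] q6 -1.92
```

View pics/w14c.png

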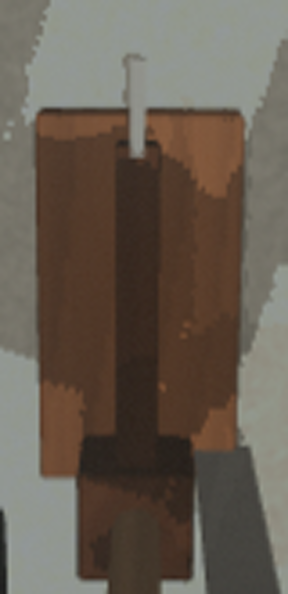

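```bash
python3 -m handwheel '[{"dx":-0.007,"dy":-0.0046,"dz":0.03,"yaw":0},{"dx":-0.007,"dy":-0.0046,"dz":0.07,"yaw":0},{"dx":-0.007,"dy":-0.0046,"dz":0.11,"yaw":0},{"dx":-0.007,"dy":-0.0046,"dz":0.15,"yaw":0},{"dx":-0.007,"dy":-0.0046,"dz":0.17,"yaw":0}]'; python3 -m handwheel '[{"dx":0,"dy":0,"dz":0,"yaw":0},{"dx":0,"dy":0,"dz":0,"yaw":0}]';python3 - <<'E'
from h import *
st();to(.5262,-.2645,.074,None);s,im,c=snap('wrist','w15')
print(proj(c,(.474,-.2559,.1)),proj(c,(.526,-.2645,.1)))
E
```

```text
clock: 21.47
eef_pos: [0.523, -0.2629, 0.1413]
tool_rot: [-0.25, -3.125, -0.005]
contact_force: [-0.4, 0.6, -0.3]
finger_gap: 0.0344
clock: 21.63
eef_pos: [0.525, -0.2644, 0.1456]
tool_rot: [-0.251, -3.129, -0.002]
contact_force: [0.2, -0.3, 0.1]
finger_gap: 0.0342
t 21.63 [ 0.525  -0.2644  0.1456] yaw 1.411 F [ 0.2 -0.3  0.1] gap 0.0342
dx -0.0015 dy 0.0000 dz 0.0716 yaw 0.000 | cur yaw 1.411 tilt [-0.0027  0.0016 -1.    ] q6 -1.92
[282.9770431  143.36316444] [282.42490453 240.18642064]
```

View pics/w15.png

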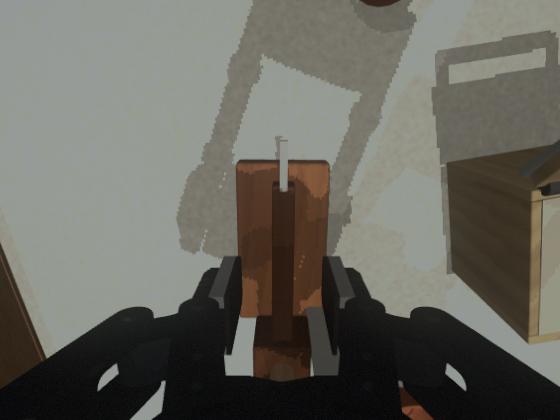

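```bash
python3 -m handwheel '[{"dx":0,"dy":0,"dz":0.025,"yaw":0},{"dx":0,"dy":0,"dz":0.05,"yaw":0},{"dx":0,"dy":0,"dz":0.07,"yaw":0},{"dx":0,"dy":0,"dz":0.07,"yaw":0},{"dx":0,"dy":0,"dz":0.07,"yaw":0}]';python3 -m handwheel '[{"dx":0,"dy":0,"dz":0,"yaw":0},{"dx":0,"dy":0,"dz":0,"yaw":0}]'
```

```text
clock: 22.1
eef_pos: [0.5266, -0.2662, 0.0784]
tool_rot: [0.253, 3.13, -0.001]
contact_force: [0.2, -0.7, 1.1]
finger_gap: 0.034
clock: 22.27
eef_pos: [0.5278, -0.2671, 0.0799]
tool_rot: [0.253, 3.126, -0.004]
contact_force: [1.0, -0.1, -0.2]
finger_gap: 0.0344
```

```bash
python3 -m handwheel '[{"dx":0,"dy":0.002,"dz":0.005,"yaw":0},{"dx":0,"dy":0.002,"dz":0.005,"yaw":0},{"dx":0,"dy":0.002,"dz":0.005,"yaw":0},{"dx":0,"dy":0.002,"dz":0.005,"yaw":0}]';python3 -m handwheel '[{"dx":0,"dy":0,"dz":0,"yaw":0},{"dx":0,"dy":0,"dz":0,"yaw":0},{"dx":0,"dy":0,"dz":0,"yaw":0},{"dx":0,"dy":0,"dz":0,"yaw":0},{"dx":0,"dy":0,"dz":0,"yaw":0}]' 0 60;python3 -m handwheel '[{"dx":0,"dy":0,"dz":0,"yaw":0},{"dx":0,"dy":0,"dz":0,"yaw":0}]'
```

```text
clock: 22.6
eef_pos: [0.5259, -0.2639, 0.0719]
tool_rot: [0.254, 3.131, -0.0]
contact_force: [-0.1, -0.0, -0.3]
finger_gap: 0.034
clock: 23.02
eef_pos: [0.5259, -0.2638, 0.0718]
tool_rot: [-0.254, -3.131, -0.001]
contact_force: [0.1, 1.2, 0.7]
finger_gap: 0.0112
clock: 23.18
eef_pos: [0.5259, -0.2638, 0.0718]
tool_rot: [-0.254, -3.131, -0.0]
contact_force: [-0.4, 1.2, 1.1]
finger_gap: 0.0112
```

```bash
python3 -m handwheel '[{"dx":0,"dy":0,"dz":-0.006,"yaw":0},{"dx":0,"dy":0,"dz":-0.014,"yaw":0},{"dx":0,"dy":0,"dz":-0.023,"yaw":0},{"dx":0,"dy":0,"dz":-0.032,"yaw":0},{"dx":0,"dy":0,"dz":-0.04,"yaw":0}]';python3 -m handwheel '[{"dx":0,"dy":0,"dz":-0.01,"yaw":0},{"dx":0,"dy":0,"dz":-0.02,"yaw":0},{"dx":0,"dy":0,"dz":-0.03,"yaw":0},{"dx":0,"dy":0,"dz":-0.04,"yaw":0},{"dx":0,"dy":0,"dz":-0.048,"yaw":0}]';python3 -m handwheel '[{"dx":0,"dy":0,"dz":-0.01,"yaw":0},{"dx":0,"dy":0,"dz":-0.018,"yaw":0},{"dx":0,"dy":0,"dz":-0.024,"yaw":0},{"dx":0,"dy":0,"dz":-0.026,"yaw":0},{"dx":0,"dy":0,"dz":-0.026,"yaw":0}]'; python3 -c "
from h import *
st()"
```

```text
clock: 23.6
eef_pos: [0.5258, -0.2638, 0.1126]
tool_rot: [-0.254, -3.131, -0.0]
contact_force: [3.2, 0.4, -5.5]
finger_gap: 0.011
clock: 24.02
eef_pos: [0.5258, -0.2638, 0.1611]
tool_rot: [0.254, 3.131, 0.0]
contact_force: [4.0, 1.3, -7.1]
finger_gap: 0.011
clock: 24.43
eef_pos: [0.5259, -0.2638, 0.187]
tool_rot: [0.254, 3.131, 0.0]
contact_force: [0.7, 3.9, 3.2]
finger_gap: 0.0113
t 24.43 [ 0.5259 -0.2638  0.187 ] yaw 1.409 F [0.7 3.9 3.2] gap 0.0113
```

```bash
python3 -m handwheel '[{"dx":0,"dy":0,"dz":-0.0014,"yaw":0},{"dx":0,"dy":0,"dz":-0.0027,"yaw":0},{"dx":0,"dy":0,"dz":-0.0027,"yaw":0},{"dx":0,"dy":0,"dz":-0.0027,"yaw":0}]'; python3 -c "
from h import *
st();snap('scene','s5');s,im,c=snap('wrist','w16')"
```

```text
clock: 24.77
eef_pos: [0.5258, -0.2638, 0.1881]
tool_rot: [-0.254, -3.131, -0.001]
contact_force: [2.3, 3.1, -3.5]
finger_gap: 0.0107
t 24.77 [ 0.5258 -0.2638  0.1881] yaw 1.409 F [ 2.3  3.1 -3.5] gap 0.0107
```

View pics/w16.png

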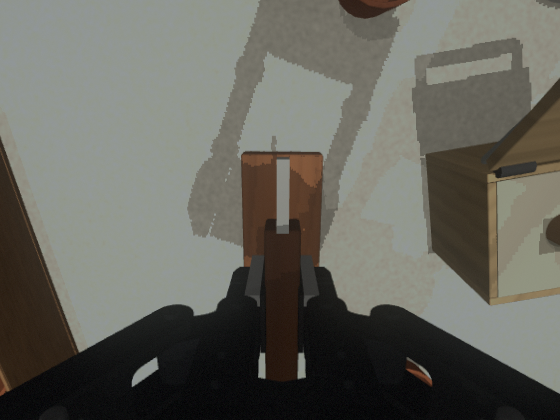

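```bash
python3 -m handwheel '[{"dx":0,"dy":0,"dz":-0.001,"yaw":0},{"dx":0,"dy":0,"dz":-0.0016,"yaw":0},{"dx":0,"dy":0,"dz":-0.0016,"yaw":0},{"dx":0,"dy":0,"dz":-0.0016,"yaw":0}]'; python3 -c "
from h import *
st()"
```

```text
clock: 25.2
eef_pos: [0.5258, -0.2638, 0.1899]
tool_rot: [-0.254, -3.131, -0.0]
contact_force: [3.9, 2.7, -5.6]
finger_gap: 0.0112
t 25.20 [ 0.5258 -0.2638  0.1899] yaw 1.409 F [ 3.9  2.7 -5.6] gap 0.0112
```

```bash
python3 -m handwheel '[{"dx":0,"dy":0,"dz":0.0006,"yaw":0},{"dx":0,"dy":0,"dz":0.0006,"yaw":0}]'; python3 -m handwheel '[{"dx":0,"dy":0,"dz":0,"yaw":0},{"dx":0,"dy":0,"dz":0,"yaw":0},{"dx":0,"dy":0,"dz":0,"yaw":0},{"dx":0,"dy":0,"dz":0,"yaw":0}]' 0.4; python3 -c "
from h import *
st();s,im,c=snap('wrist','w17');crop(im,240,330,140,300,3.6,'w17c')
s,im,c=snap('scene','s6');crop(im,170,290,140,240,6,'s6c')"
```

```text
clock: 25.37
eef_pos: [0.5258, -0.2638, 0.1899]
tool_rot: [0.254, 3.131, 0.0]
contact_force: [2.2, 3.6, -2.1]
finger_gap: 0.0114
clock: 25.7
eef_pos: [0.5258, -0.2646, 0.1901]
tool_rot: [0.254, 3.131, -0.002]
contact_force: [0.1, 0.3, -0.4]
finger_gap: 0.0343
t 25.70 [ 0.5258 -0.2646  0.1901] yaw 1.409 F [ 0.1  0.3 -0.4] gap 0.0343
```

View pics/s6c.png

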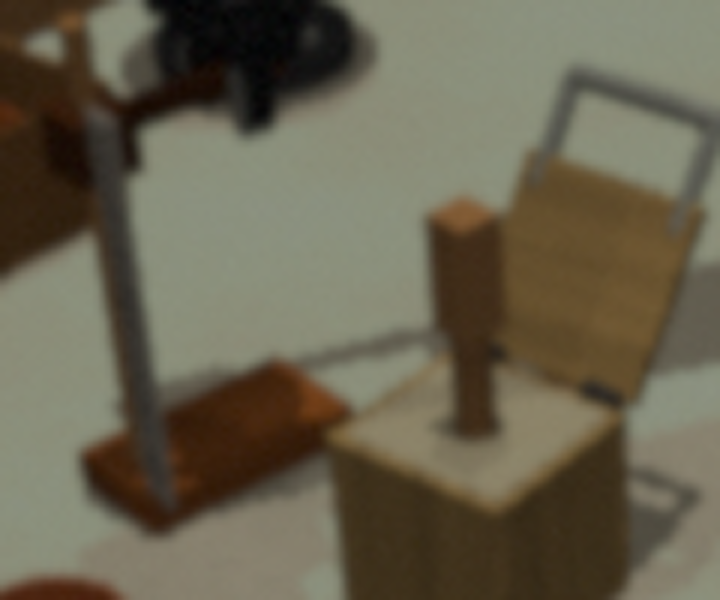

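View pics/w17.png

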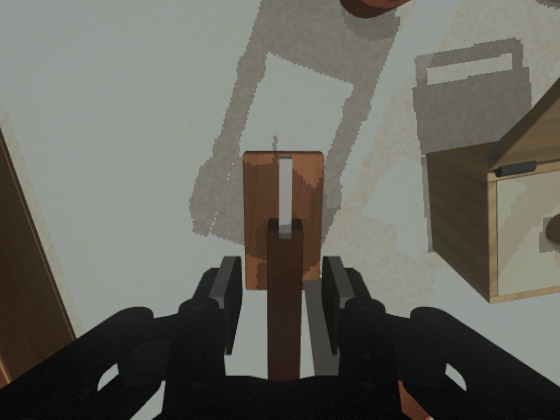

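```bash
python3 -m handwheel '[{"dx":0,"dy":0,"dz":-0.02,"yaw":0},{"dx":0,"dy":0,"dz":-0.05,"yaw":0},{"dx":0,"dy":0,"dz":-0.09,"yaw":0},{"dx":0,"dy":0,"dz":-0.12,"yaw":0},{"dx":0,"dy":0,"dz":-0.14,"yaw":0}]'; python3 -m handwheel '[{"dx":0.04,"dy":0,"dz":0,"yaw":0},{"dx":0.08,"dy":0,"dz":0,"yaw":0},{"dx":0.10,"dy":-0.03,"dz":0,"yaw":0},{"dx":0.10,"dy":-0.07,"dz":0,"yaw":0},{"dx":0.10,"dy":-0.08,"dz":0,"yaw":0}]';python3 -m handwheel '[{"dx":0,"dy":-0.04,"dz":0,"yaw":0},{"dx":0,"dy":-0.08,"dz":0,"yaw":0},{"dx":0,"dy":-0.12,"dz":0,"yaw":0},{"dx":0,"dy":-0.12,"dz":0,"yaw":0},{"dx":0,"dy":-0.12,"dz":0,"yaw":0}]'; python3 -c "
from h import *
st();s,im,c=snap('top','t2');crop(im,280,440,100,250,5,'t2c')
s,im,c=snap('scene','s7');crop(im,170,290,140,240,6,'s7c')"
```

```text
clock: 26.22
eef_pos: [0.5268, -0.2647, 0.334]
tool_rot: [0.254, 3.127, -0.004]
contact_force: [0.5, -0.0, 0.5]
finger_gap: 0.0343
clock: 26.63
eef_pos: [0.4123, -0.3303, 0.3301]
tool_rot: [0.257, 3.131, -0.006]
contact_force: [-0.8, 0.0, -1.2]
finger_gap: 0.0343
clock: 27.05
eef_pos: [0.3942, -0.4469, 0.3285]
tool_rot: [-0.259, -3.13, -0.002]
contact_force: [0.8, 0.1, 0.8]
finger_gap: 0.0343
t 27.05 [ 0.3942 -0.4469  0.3285] yaw 1.406 F [0.8 0.1 0.8] gap 0.0343
```

View pics/s7c.png

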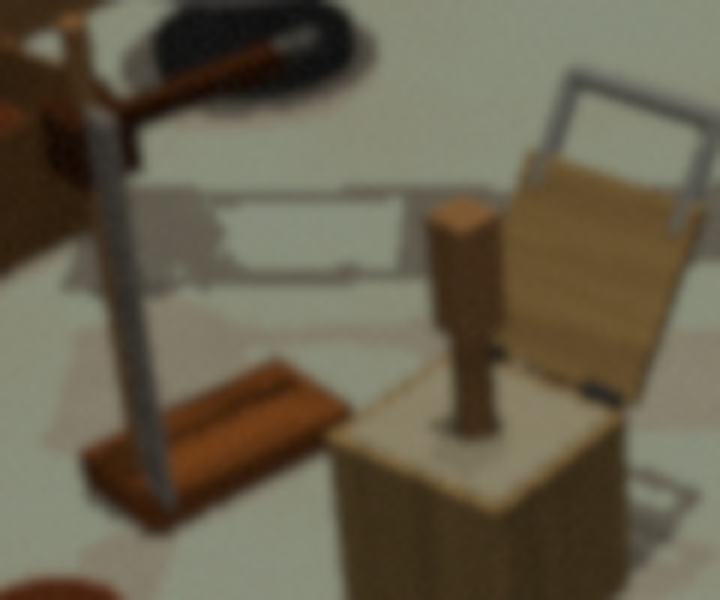

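View pics/t2.png

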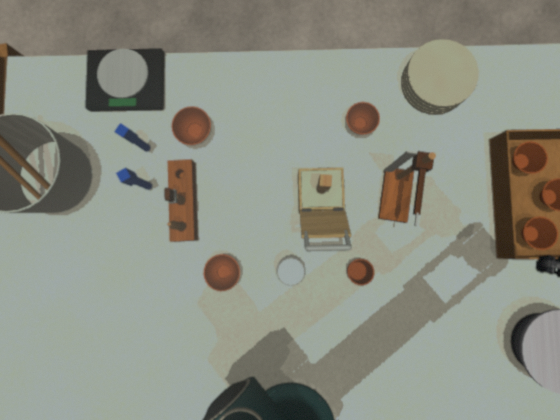

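View pics/t2c.png

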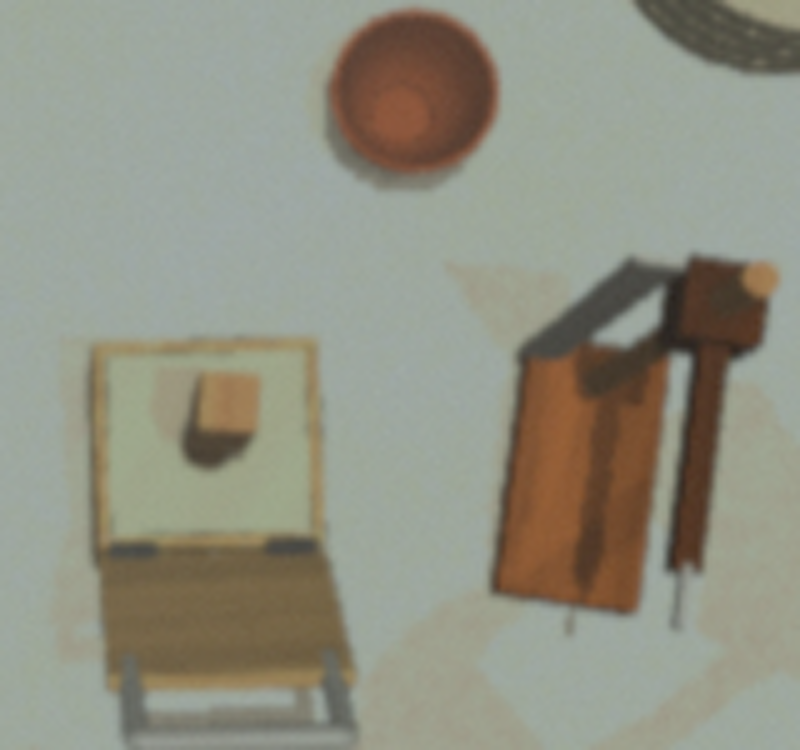

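Run:
```python
from h import *
t=cam("top");s=cam("scene")
T=lambda u,v:ray(t,280+u/5-.4,100+v/5-.4)
S=lambda u,v:ray(s,170+u/6-.4,140+v/6-.4)
print("ptr",tri([T(677,628),S(318,33)]))
print("rod",tri([T(229,404),S(465,216)]))
for z in(.216,.218,.220): print(z,((proj(s,(.474,-.2554,z))-[170,140]+.4)*6).round(1),((proj(t,(.474,-.2554,z))-[280,100]+.4)*5).round(1))
a=cv2.imread("pics/top0.png").astype(int);b=cv2.imread("pics/t2.png").astype(int)
for n,u,v in [("bowl1",363,119),("beaker",360,271),("jar",291,270),("bowl2",222,271),("bowl3",191,126),("brush",170,194),("stick",177,225)]:
    print(n,np.abs(a-b)[v-22:v+22,u-22:u+22].mean().round(1))
```

```text
ptr (array([ 0.47300101, -0.2529182 ,  0.21958539]), [np.float64(0.0008652932475878315), np.float64(0.0008652932475877367)])
rod (array([ 0.5660733 , -0.07644569,  0.21657031]), [np.float64(0.001338136980746363), np.float64(0.0013381369807464708)])
0.216 [312.   38.6] [678.8 627.3]
0.218 [311.6  35. ] [680.3 627. ]
0.22 [311.2  31.4] [681.7 626.8]
bowl1 1.8
beaker 5.2
jar 4.8
bowl2 2.4
bowl3 1.8
brush 2.6
stick 1.8
```

```bash
python3 -m handwheel '[{"dx":0,"dy":0.04,"dz":0,"yaw":0},{"dx":0,"dy":0.08,"dz":0,"yaw":0},{"dx":0,"dy":0.12,"dz":0,"yaw":0},{"dx":0,"dy":0.16,"dz":0,"yaw":0},{"dx":0,"dy":0.20,"dz":0,"yaw":0}]' 0 20; python3 -m handwheel '[{"dx":-0.04,"dy":0,"dz":0,"yaw":0},{"dx":-0.08,"dy":0,"dz":0,"yaw":0},{"dx":-0.1,"dy":0,"dz":0,"yaw":0},{"dx":-0.1,"dy":0,"dz":0.03,"yaw":0},{"dx":-0.1,"dy":0,"dz":0.06,"yaw":0}]';python3 -m handwheel '[{"dx":0,"dy":0,"dz":0,"yaw":0},{"dx":0,"dy":0,"dz":0,"yaw":0},{"dx":0,"dy":0,"dz":0,"yaw":0}]';python3 -c "
from h import *
to(.526,-.2645,.228)"
```

```text
clock: 27.57
eef_pos: [0.4271, -0.2445, 0.3298]
tool_rot: [0.252, 3.131, 0.0]
contact_force: [1.1, -0.7, -0.3]
finger_gap: 0.0001
clock: 27.98
eef_pos: [0.5289, -0.2626, 0.2717]
tool_rot: [0.248, 3.126, -0.004]
contact_force: [-0.0, 0.2, -0.6]
finger_gap: -0.0001
clock: 28.23
eef_pos: [0.5262, -0.2632, 0.2711]
tool_rot: [0.252, 3.13, -0.001]
contact_force: [-0.5, 0.3, 0.4]
finger_gap: -0.0004
dx 0.0001 dy -0.0013 dz 0.0431 yaw 0.000 | cur yaw 1.410 tilt [ 1.4e-03 -6.0e-04 -1.0e+00] q6 -1.92
```

```bash
python3 -m handwheel '[{"dx":0,"dy":-0.001,"dz":0.015,"yaw":0},{"dx":0,"dy":-0.001,"dz":0.03,"yaw":0},{"dx":0,"dy":-0.001,"dz":0.043,"yaw":0},{"dx":0,"dy":-0.001,"dz":0.043,"yaw":0},{"dx":0,"dy":-0.001,"dz":0.043,"yaw":0}]'; python3 -m handwheel '[{"dx":0,"dy":0,"dz":0.001,"yaw":0},{"dx":0,"dy":0,"dz":0.002,"yaw":0},{"dx":0,"dy":0,"dz":0.003,"yaw":0},{"dx":0,"dy":0,"dz":0.003,"yaw":0},{"dx":0,"dy":0,"dz":0.003,"yaw":0}]'; python3 -m handwheel '[{"dx":0,"dy":0,"dz":0,"yaw":0},{"dx":0,"dy":0,"dz":0,"yaw":0}]'
```

```text
clock: 28.65
eef_pos: [0.5256, -0.2649, 0.227]
tool_rot: [0.254, 3.131, -0.0]
contact_force: [0.5, -0.0, -0.5]
finger_gap: -0.0
clock: 29.07
eef_pos: [0.5258, -0.265, 0.2238]
tool_rot: [0.254, 3.131, -0.0]
contact_force: [-0.4, 0.1, 0.0]
finger_gap: 0.0003
clock: 29.23
eef_pos: [0.5257, -0.265, 0.2235]
tool_rot: [0.254, 3.131, -0.0]
contact_force: [-0.2, 0.6, -0.1]
finger_gap: -0.0001
```

```bash
python3 -m handwheel '[{"dx":0,"dy":0,"dz":0.001,"yaw":0},{"dx":0,"dy":0,"dz":0.002,"yaw":0},{"dx":0,"dy":0,"dz":0.002,"yaw":0},{"dx":0,"dy":0,"dz":0.002,"yaw":0}]'; python3 -m handwheel '[{"dx":0,"dy":0,"dz":0.001,"yaw":0},{"dx":0,"dy":0,"dz":0.001,"yaw":0},{"dx":0,"dy":0,"dz":0.001,"yaw":0}]'; python3 -m handwheel '[{"dx":0,"dy":0,"dz":0.0005,"yaw":0},{"dx":0,"dy":0,"dz":0.0005,"yaw":0},{"dx":0,"dy":0,"dz":0.0005,"yaw":0}]';python3 -m handwheel '[{"dx":0,"dy":0,"dz":0.0005,"yaw":0},{"dx":0,"dy":0,"dz":0.0005,"yaw":0},{"dx":0,"dy":0,"dz":0.0005,"yaw":0}]'
```

```text
clock: 29.57
eef_pos: [0.5256, -0.2649, 0.2213]
tool_rot: [-0.254, -3.131, -0.0]
contact_force: [0.4, 0.6, -0.2]
finger_gap: 0.0002
clock: 29.82
eef_pos: [0.5256, -0.2649, 0.2208]
tool_rot: [-0.254, -3.131, 0.0]
contact_force: [-1.3, 0.9, 3.5]
finger_gap: -0.0002
clock: 30.07
eef_pos: [0.5256, -0.2649, 0.2202]
tool_rot: [0.254, 3.131, -0.0]
contact_force: [-1.4, 0.6, 3.3]
finger_gap: -0.0001
clock: 30.32
eef_pos: [0.5256, -0.2649, 0.2194]
tool_rot: [-0.254, -3.131, -0.0]
contact_force: [-1.3, 1.2, 3.9]
finger_gap: -0.0002
```

```bash
python3 -m handwheel '[{"dx":0,"dy":0,"dz":0.0005,"yaw":0},{"dx":0,"dy":0,"dz":0.001,"yaw":0},{"dx":0,"dy":0,"dz":0.001,"yaw":0},{"dx":0,"dy":0,"dz":0.001,"yaw":0}]'; python3 -m handwheel '[{"dx":0,"dy":0,"dz":0,"yaw":0},{"dx":0,"dy":0,"dz":0,"yaw":0}]'; python3 -m handwheel '[{"dx":0,"dy":0,"dz":0.0003,"yaw":0},{"dx":0,"dy":0,"dz":0.0003,"yaw":0},{"dx":0,"dy":0,"dz":0.0003,"yaw":0}]'
```

```text
clock: 30.65
eef_pos: [0.5257, -0.2649, 0.2183]
tool_rot: [-0.254, -3.131, -0.0]
contact_force: [-0.6, 0.4, 3.2]
finger_gap: -0.0001
clock: 30.82
eef_pos: [0.5257, -0.2649, 0.2183]
tool_rot: [-0.254, -3.131, -0.0]
contact_force: [-1.4, 0.5, 4.2]
finger_gap: -0.0
clock: 31.07
eef_pos: [0.5256, -0.2649, 0.2181]
tool_rot: [-0.254, -3.131, -0.0]
contact_force: [-1.6, 1.9, 3.2]
finger_gap: 0.0001
```

```bash
python3 -m handwheel '[{"dx":0,"dy":0,"dz":0.0002,"yaw":0},{"dx":0,"dy":0,"dz":0.0002,"yaw":0},{"dx":0,"dy":0,"dz":0.0002,"yaw":0}]'; python3 -m handwheel '[{"dx":0,"dy":0,"dz":0,"yaw":0},{"dx":0,"dy":0,"dz":0,"yaw":0}]'; python3 -m handwheel '[{"dx":0,"dy":0,"dz":-0.01,"yaw":0},{"dx":0,"dy":0,"dz":-0.04,"yaw":0},{"dx":0,"dy":0,"dz":-0.08,"yaw":0},{"dx":0,"dy":0,"dz":-0.11,"yaw":0},{"dx":0,"dy":0,"dz":-0.11,"yaw":0}]'; python3 -m handwheel '[{"dx":0.04,"dy":0,"dz":0,"yaw":0},{"dx":0.08,"dy":0,"dz":0,"yaw":0},{"dx":0.10,"dy":-0.03,"dz":0,"yaw":0},{"dx":0.10,"dy":-0.07,"dz":0,"yaw":0},{"dx":0.10,"dy":-0.11,"dz":0,"yaw":0}]';python3 -m handwheel '[{"dx":0,"dy":-0.04,"dz":0,"yaw":0},{"dx":0,"dy":-0.08,"dz":0,"yaw":0},{"dx":0,"dy":-0.1,"dz":0,"yaw":0},{"dx":0,"dy":-0.1,"dz":0,"yaw":0},{"dx":0,"dy":-0.1,"dz":0,"yaw":0}]'; python3 -c "
from h import *
st();s,im,c=snap('top','t3');crop(im,280,440,100,250,5,'t3c')
s,im,c=snap('scene','s8');crop(im,170,290,140,240,6,'s8c')"
```

```text
clock: 31.32
eef_pos: [0.5257, -0.2649, 0.2179]
tool_rot: [-0.254, -3.131, -0.0]
contact_force: [-0.9, 1.0, 4.7]
finger_gap: -0.0002
clock: 31.48
eef_pos: [0.5257, -0.2649, 0.2179]
tool_rot: [-0.254, -3.131, -0.0]
contact_force: [-1.7, 0.9, 3.7]
finger_gap: -0.0
clock: 31.9
eef_pos: [0.5291, -0.2668, 0.3369]
tool_rot: [0.253, 3.118, -0.009]
contact_force: [0.5, 0.1, 1.3]
finger_gap: 0.0002
clock: 32.32
eef_pos: [0.4084, -0.3578, 0.3287]
tool_rot: [0.251, 3.129, -0.002]
contact_force: [0.9, -0.5, 0.6]
finger_gap: -0.0
clock: 32.73
eef_pos: [0.3928, -0.457, 0.3272]
tool_rot: [-0.257, -3.131, -0.002]
contact_force: [-0.1, -0.1, -1.0]
finger_gap: 0.0
t 32.73 [ 0.3928 -0.457   0.3272] yaw 1.407 F [-0.1 -0.1 -1. ] gap 0.0000
```

View pics/s8c.png

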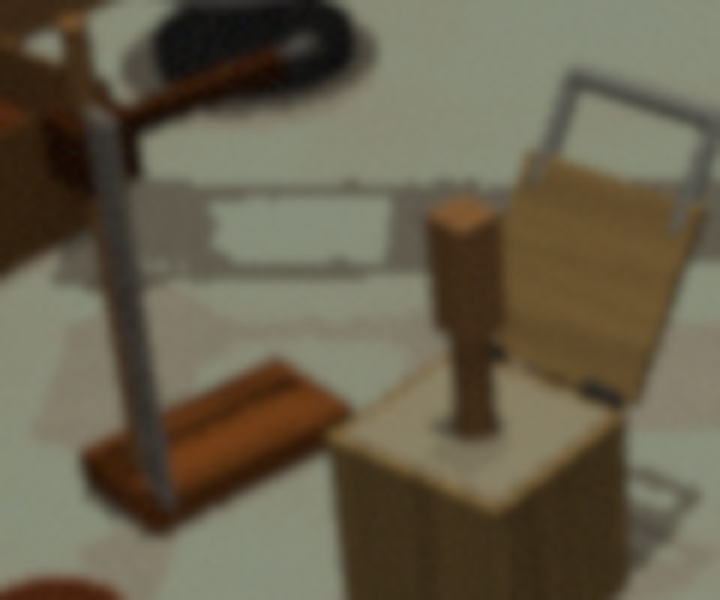

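View pics/t3c.png

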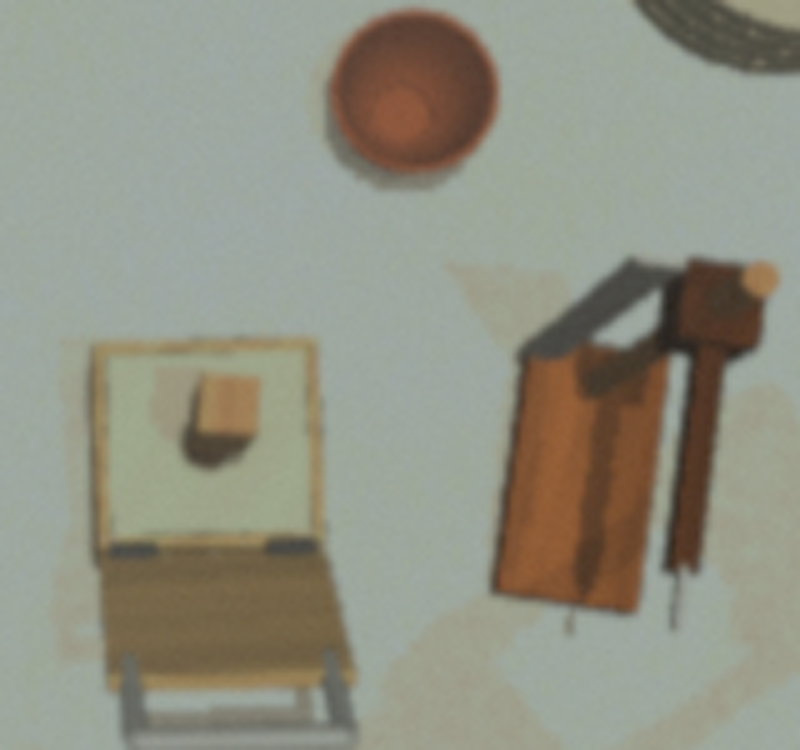

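Run:
```python
from h import *
t=cam("top");s=cam("scene")
T=lambda u,v:ray(t,280+u/5-.4,100+v/5-.4)
S=lambda u,v:ray(s,170+u/6-.4,140+v/6-.4)
print("ptr",tri([T(674,628),S(318,38.5)]))
print("rod",tri([T(229,405),S(465,216)]))
a=cv2.imread("pics/s7.png");b=cv2.imread("pics/s8.png")
g=lambda i:cv2.cvtColor(i[143:160,195:228],cv2.COLOR_BGR2GRAY).astype(np.float32)
print(cv2.phaseCorrelate(g(a),g(b),cv2.createHanningWindow((33,17),cv2.CV_32F)))
```

```text
ptr (array([ 0.47328201, -0.25274089,  0.21667331]), [np.float64(0.000657233094446531), np.float64(0.000657233094446412)])
rod (array([ 0.56576952, -0.07655583,  0.21637284]), [np.float64(0.0012112162665057977), np.float64(0.0012112162665058191)])
((-0.08550537431153415, 0.2750263394209682), 0.20328609111868304)
```

Pointer and rod top now agree: 217 and 216 mm by camera, and 217.9 mm for both by touch. The arm is clear of everything, so I'm handing the job in.

```bash
python3 -c "
from h import *
st();print(finish_job())"
```

```text
t 32.83 [ 0.3934 -0.4554  0.3277] yaw 1.409 F [ 0.3 -1.1 -0.3] gap -0.0000
the job is handed in; nothing more can be done
None
```

The job is done and handed in at 32.8 s, with the robot touching nothing.

- **Cover:** I swung it over with the handle held and pressed it onto its stop (about 10 N) before letting go. It is still lying open in the last pictures.
- **Rod:** I took the square-handled wooden rod from the rack and lowered it into the bore until it stood on the bottom, about 68 mm down. There was a brief force of 22 N when it touched. I lifted it about 2 mm, set it down again with about 5 N and released it.
- **Height of the rod top:** Touching it with the shut fingers gave 217.9 mm, the same as worked out from the grasp.
- **Pointer:** My first setting came out about 3 mm too high, both by camera (219.6 mm against 216.6 mm for the rod) and by touch (about 221 mm). I don't know whether the slide did not start at zero or shifted when I let go. I pushed it down with the same shut fingers until they read 217.9 mm.
- **Last checks:** The cameras put the pointer at 216.7 mm and the rod top at 216.4 mm. Both are 1.2 to 1.5 mm below the touch readings, within the cameras' 2 mm calibration. A picture-shift comparison of the pointer's last move gave a much smaller shift than the 3 mm, but its match was poor (0.20), so I did not rely on it.
- **Bystanders:** Before-and-after top pictures, taken before the final pointer adjustment, show the bowls, beaker, jar, brush and stick in place. The later pictures I looked at covered only the mould, the gauge and one bowl.

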